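# Pot up the small salami and cover the pot

### The job

Put the whole batch of small pressed salami into the covered steel pot: take the pot's cover off and lay it aside, load the salami lying on the cutting board, and empty the flip-lid dipping pan by turning it over above the pot, pouring side down, so that its lid swings open and the salami drop in. Then stand the empty pan back upright on its drain tray with the lid shut, and set the cover back on the pot so that it sits fully seated and level. Leave the pot upright, and do not disturb the hams, twine, knife or bowl.

Things in the scene. Friction and masses are not known exactly. Their poses are not given: they have to be found in the camera images.
- pot: Round stainless pot standing on the table, empty and covered at first, heavy (1.6 kg). Outer diameter 184 mm, inner diameter 176 mm, height 125 mm, floor 5 mm thick; two loop ears on opposite sides (along the pot's own x axis, either way) reach out to 122 mm from its axis, 98 mm up. Origin: centre of its underside; z up.
- pot_rim (a point): Centre of the pot's mouth, 125 mm above the pot's underside. z up along the pot's axis.
- cover: The pot's loose stainless cover (0.4 kg), at first seated on the pot. Flange 196 mm across, 4 mm thick, its underside 10 mm above the origin; below it a round step 162 mm across (tapering to 152) that drops inside the pot's mouth. Origin: centre of the step's underside; z up through the knob. Seated, the flange rests on the rim all round and the origin lies 115 mm above the pot's underside.
- cover_knob (a point): Centre of the cover's knob: round, 34 mm in diameter, 22 mm tall, on a 18 mm thick neck. 41 mm above the cover's underside, 13 mm below the knob's top.
- pan: Flip-lid dipping pan of thin metal (0.3 kg empty), a rectangular saucepan with a stick handle. Base 104 (x) by 108 mm (y), 80 mm high, walls 3 mm. Origin: centre of the underside; z up out of the mouth. -x: pouring side, its wall flared 15 degrees, lip 73 mm from centre; +x: upright back wall with the lid's hinge; the handle sticks out level from the +y wall. Holds 2 or 3 salami side by side.
- pan_grip (a point): Middle of the pan's handle: a straight octagonal bar along the pan's y, 26 mm across the flats (one pair of flats upright, one level, two diagonal), 100 mm long, from y = 58 to 158 mm in the pan's frame. This point is 108 mm along +y from the pan's origin and 66 mm above its underside; axes as the pan's.
- pan_center (a point): Middle of the pan's inside, on its centre line, 40 mm above its underside; axes as the pan's.
- pan_lid (a joint): Opening of the pan's flip lid (rad): 0 shut, 1.5 at most. A free flat flap (128 by 112 mm, 35 g, no catch or spring) hinged along the top of the pan's back (+x) wall. Upright it lies shut; once the pan is turned past a right angle with the pouring side (-x) down and the hinge high it hangs plumb, open; it falls shut as the pan is turned upright again.
- tray: Shallow stainless drain tray, fixed to the table, where the pan stands at first and belongs. 200 mm (x) by 190 mm (y), lip 14 mm high and 4 mm thick, floor 4 mm thick. Origin: centre of its underside.
- board: White plastic cutting board, fixed, 140 mm (x) by 280 mm (y), 15 mm thick. Origin: centre of its underside.
- ham1: Large netted ham, 210 mm long (its y), 92 mm thick, lying at the far side of the table; not to be disturbed. Origin: middle of its underside.
- ham2: Large netted ham, 200 mm long (its y), 88 mm thick, lying at the right side of the table; not to be disturbed. Origin: middle of its underside.
- spool: Upright spool of twine with wooden ends, 60 mm in diameter, 65 mm tall; not to be disturbed. Origin: centre of its underside.
- knife: Butcher's knife with a yellow handle lying flat near the robot, 260 mm long (its x), 26 mm wide, 18 mm high; not to be disturbed. Origin: about its middle, on the table.
- bowl: Orange plastic bowl, 110 mm in diameter, 55 mm high; not to be disturbed. Origin: centre of its underside.
- salame1_mid (a point): Centre of a small pressed salame, a hard-dried flattened stick 75 mm long (its x), 28 mm wide (its y), 24 mm thick (its z), 45 g, lying on the cutting board at first. May be absent: then None.
- salame2_mid (a point): Centre of a small pressed salame, a hard-dried flattened stick 75 mm long (its x), 28 mm wide (its y), 24 mm thick (its z), 45 g, lying on the cutting board at first. May be absent: then None.
- salame3_mid (a point): Centre of a small pressed salame, a hard-dried flattened stick 75 mm long (its x), 28 mm wide (its y), 24 mm thick (its z), 45 g, lying on the cutting board at first. May be absent: then None.
- salame4_mid (a point): Centre of a small pressed salame, a hard-dried flattened stick 75 mm long (its x), 28 mm wide (its y), 24 mm thick (its z), 45 g, lying inside the dipping pan at first (its long side across the pouring direction). May be absent: then None.
- salame5_mid (a point): Centre of a small pressed salame, a hard-dried flattened stick 75 mm long (its x), 28 mm wide (its y), 24 mm thick (its z), 45 g, lying inside the dipping pan at first (its long side across the pouring direction). May be absent: then None.
- salame6_mid (a point): Centre of a small pressed salame, a hard-dried flattened stick 75 mm long (its x), 28 mm wide (its y), 24 mm thick (its z), 45 g, lying inside the dipping pan at first (its long side across the pouring direction). May be absent: then None.
Mind the look-alikes: they are no part of the job. What is shaped like the part that bears salame3_mid but purple is not meant.

How it is judged:
By the outcome, as a careful person would: the job done as asked, in the order asked, and still so for the second after the job is handed in, with the robot touching nothing.
Of salame1, salame2, salame3 only 2 to 3 are there at a start; the rules pass over those that are not, and their reading is None.
Of salame4, salame5, salame6 only 2 to 3 are there at a start; the rules pass over those that are not, and their reading is None.
At some moment in a run one of salame1, salame2, salame3, cover may be knocked a few centimetres aside while the robot is not near it.
It also fails if it takes over 208 s, if anything falls off the work surface, if the arm or the gripper's body presses on something with over 40 N, if the wrist force passes 120 N, or if a joint passes its speed limit or range.

### The arm

A 6-joint arm with a two-finger parallel gripper is mounted at the origin on the work surface. World frame = base frame: x ahead of the robot, y to its left, z up, the work surface at z = 0. Lengths are in mm, angles in rad, forces in N, time in s.
With the tool pointing down it reaches from about 425 to 1125 mm from the base axis. Payload 14.9 kg.
Tool frame: the origin (TCP) lies midway between the tips of the shut fingers; the grasp point (between the pads) lies 19 mm behind it; z points along the fingers, y is the line along which they close (so a half turn about z gives the same grasp; the last joint's range is limited). The gripper opens to 91 mm and grips with 3 to 60 N. Pads are 32 mm wide; open, the fingers measure 118 mm over their backs; the gripper's body (76 mm by 178 mm) begins 60 mm behind the grasp point.
Start: joints at [-1.3, 0.379, 1.734, -0, 1.028, -0.033], TCP at [209.399, -667.959, 181.832] pointing down, gripper open.
Joint ranges: [-2.77, 2.77], [-0.74, 2.19], [0, 2.66], [-1.06, 4.2], [0.31, 2.87], [-3.08, 3.08]. Speed limits (rad/s): [1.89, 1.89, 2.39, 3.14, 3.14, 3.14].

### API

Orientations are given as a unit quaternion [w, x, y, z].
In Python, from rig import robot gives the robot as it stands. The module is installed in compiled form; this text tells all that it offers.
- The arm moves only by the tool step_arm, never from a script. Its argument "targets" is a list of rows, each an object of numbers: "x", "y", "z": the shift along the tool's x, y, z in mm; "wx", "wy", "wz": the turn, a rotation vector about the tool's x, y, z in rad. A call has exactly 5 rows; each row is the pose to reach, as a shift and turn from the pose commanded when the call began, along the tool's axes at that moment; what a row does not reach only later rows make up. A row lasts 1/8 s, in which the tool goes at most 62.5 mm and 10.7 degrees, less where a joint would pass 70% of its speed; a pose out of reach is approached as far as the arm can. A call with a gripper value outside its range is refused whole. "grip" is the closure, from 0 (fully open) to 1 (shut), set as the call begins (left out, the last holds). The fingers move at their own pace and stop on an object; the grip force is fixed at half the most. Time passes only in rows, so rows that repeat a pose let the fingers close, or fill a call up. It gives the time, the measured TCP pose, the force, the opening and the grip force at its end, in the units of the state.
- robot.read_state(): the state, without advancing time (a new reading comes with each control period).
- robot.camera(name): name is "scene" or "top"; returns the picture (420x560x3 uint8, red, green, blue); there is no depth.
- robot.camera_params(name): a dict with "mtx" (3x3 intrinsics, pixels), "R" (3x3) and "t" (3): a world point X has camera coordinates R X + t. Camera axes: x right, y down, z forward; pixel columns grow to the right and rows downward; lengths in mm; the calibration is good to about 2 mm. A picture is of the moment at which its call begins. camera_params takes no time and is no camera call.
- robot.finish_job(): hands the job in; it is judged then, once.
The state is a dict: "clock": time; "q": joint angles; "dq": joint speeds; "joint_torque": joint torques, N m; "eef_pos": TCP position; "ee_rot": TCP orientation; "ft_force": force on the tool from outside, world axes, zero at the start; "moment": the same for the moment, N m; "grip_width": opening from 0.0 (shut) to 1.0 (fully open); "grip_force": force on a finger pad.
Only numpy, scipy, OpenCV 4.12 (cv2) and the standard library are available. Lean on these libraries where they do the work, as an engineer would, in place of code of your own. Each camera call takes 0.05 s, during which the arm holds its last target. There are 200 camera calls.

## Working session

There is one attempt and no reset: what is moved stays moved. The work goes in short steps, Python scripts to look and compute and a tool call to move; the robot and the scene stay as the last step left them, time stands still between calls to the robot, and variables do not carry over. Pictures are saved under pics/ and viewed, at most 14 in all, crops included, and the job is handed in when it is done.

Besides the shell and the picture viewer there is one more tool, called after "Call:" by a JSON object that holds its "method" and its "body". step_arm: Moves the arm, as the interface text tells. Its arguments: {"type":"object","properties":{"targets":{"type":"array","items":{"type":"object","properties":{"x":{"type":"number"},"y":{"type":"number"},"z":{"type":"number"},"wx":{"type":"number"},"wy":{"type":"number"},"wz":{"type":"number"}}}},"grip":{"type":"number"}},"required":["targets"]}

```bash
mkdir -p pics
python3 - <<'E'
from rig import robot
import cv2
for n in("scene","top"):
    cv2.imwrite(f"pics/{n}0.png",cv2.resize(robot.camera(n)[:,:,::-1],(784,588)))
    p=robot.camera_params(n);print(n,p['mtx'].round(1).tolist(),p['R'].round(4).tolist(),p['t'].round(1).tolist())
s=robot.read_state();print(s)
E
```

```text
scene [[496.1, 0.0, 276.3], [0.0, 496.1, 214.3], [0.0, 0.0, 1.0]] [[0.5017, 0.865, 0.0073], [0.6287, -0.3589, -0.6899], [-0.5942, 0.3507, -0.7239]] [-220.3, -242.6, 1763.1]
top [[389.3, 0.0, 281.5], [0.0, 389.3, 212.3], [0.0, 0.0, 1.0]] [[0.0153, -0.9998, 0.0108], [-0.9974, -0.0161, -0.0705], [0.0707, -0.0097, -0.9975]] [-46.8, 482.7, 1032.9]
{'clock': 0.1, 'q': array([-1.30030149e+00,  3.79332172e-01,  1.73476081e+00,  6.49125381e-06,
        1.02853659e+00, -3.32859563e-02]), 'dq': array([ 8.55325310e-04, -2.21393956e-03, -1.24843615e-03, -1.33388786e-03,
       -6.24996811e-05,  5.07726027e-04]), 'joint_torque': array([ 2.69738572e-03, -7.65036464e+01, -4.35291195e+01,  6.52952003e-02,
        3.98222229e-02,  8.90527843e-06]), 'eef_pos': array([ 209.28407333, -667.54126351,  181.25158922]), 'ee_rot': array([-5.15143612e-04,  9.88486934e-01,  1.51305359e-01, -5.85876144e-05]), 'ft_force': array([-0.24872443,  0.10918197,  0.5249962 ]), 'moment': array([-0.03116201,  0.02963768,  0.0050417 ]), 'grip_force': 0.0, 'grip_width': 0.9986477120335249}
```

View pics/scene0.png

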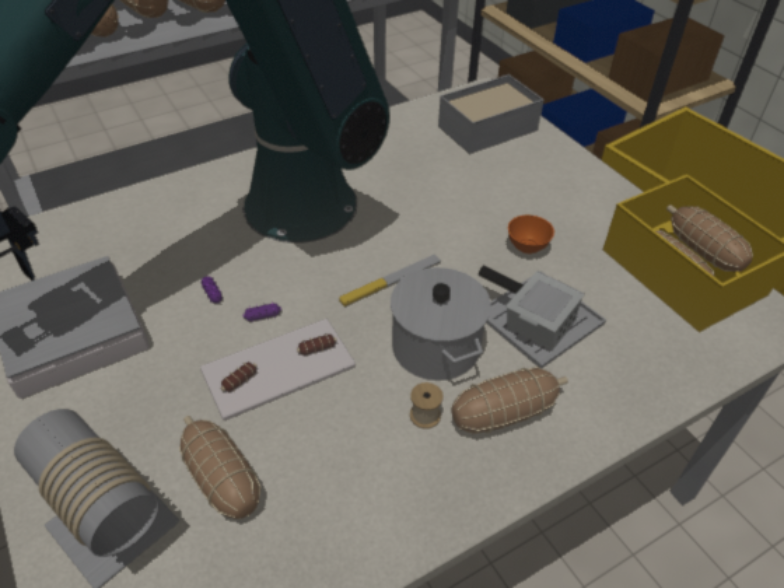

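View pics/top0.png

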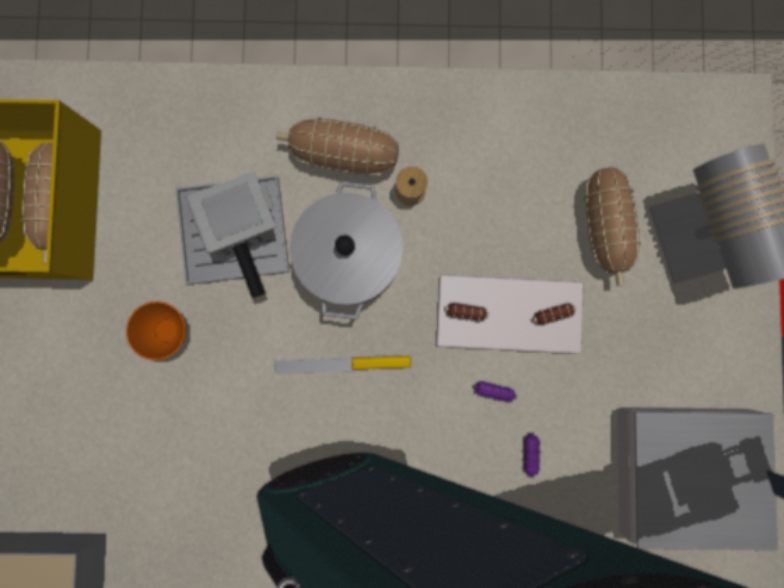

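The scene view shows the pot with its ears, the pan on its tray, and two salami on the board. In the top view the knob is at (345,245), the pan at (232,212) with its handle end at (258,293), and the salami at (466,312) and (553,314). The purple look-alikes lie off the board. Free space for the cover is around (508,190).

```bash
cat > h.py <<'E'
from rig import robot
import cv2, numpy as np
from scipy.spatial.transform import Rotation as R
def on_plane(n,uv,z):
    p=robot.camera_params(n);uv=np.atleast_2d(np.asarray(uv,float))
    d=np.c_[uv,np.ones(len(uv))]@np.linalg.inv(p['mtx']).T@p['R']
    c=-p['R'].T@p['t']
    return c+d*((z-c[2])/d[:,2])[:,None]
def project(n,X):
    p=robot.camera_params(n);c=p['mtx']@(p['R']@np.asarray(X,float)+p['t']);return c[:2]/c[2]
def blobs(m,amin=40):
    cs,_=cv2.findContours(m.astype(np.uint8),cv2.RETR_EXTERNAL,cv2.CHAIN_APPROX_NONE)
    return sorted([c for c in cs if cv2.contourArea(c)>amin],key=cv2.contourArea,reverse=True)
def pose():
    s=robot.read_state();q=s['ee_rot'];return s,R.from_quat([q[1],q[2],q[3],q[0]])
def rect(n,c,z):
    w=on_plane(n,c.reshape(-1,2)+0.,z)[:,:2].astype(np.float32)
    (cx,cy),(a,b),ang=cv2.minAreaRect(w)
    if a<b:a,b,ang=b,a,ang+90
    return np.round([cx,cy,a,b,(ang+90)%180-90],1)
def go(pos,rot=None):
    "shift and turn in tool axes to a world TCP pose"
    s,r=pose();d=r.inv().apply(np.asarray(pos)-s['eef_pos'])
    w=(r.inv()*rot).as_rotvec() if rot is not None else np.zeros(3)
    print('shift',d.round(1),'turn',w.round(3))
def down(yaw):
    "tool down, closing line (tool y) along world yaw (rad)"
    y=np.array([np.cos(yaw),np.sin(yaw),0]);z=np.array([0,0,-1.]);return R.from_matrix(np.c_[np.cross(y,z),y,z])
E
python3 - <<'E'
from h import *
im=robot.camera('top');hsv=cv2.cvtColor(im,cv2.COLOR_RGB2HSV);H,S,V=[hsv[:,:,i].astype(int) for i in range(3)]
print('salami (z 27)')
m=((H<12)|(H>170))&(S>90)&(V<130)&(V>25)
m[:,:300]=0
for c in blobs(m,40):print(rect('top',c,27),cv2.contourArea(c))
print('knob')
m=(V<55);m2=np.zeros_like(m);m2[155:195,225:270]=m[155:195,225:270]
for c in blobs(m2,20):print(rect('top',c,163))
m2=np.zeros_like(m);m2[165:216,155:195]=m[165:216,155:195]
print('handle')
for c in blobs(m2,20):print(rect('top',c,80), (c.reshape(-1,2).min(0),c.reshape(-1,2).max(0)))
print('pan hull corners')
for uv in[(188,208),(255,174),(273,236),(207,258)]:print(np.array(on_plane('top',np.array(uv)/1.4,84)[0]).round(1))
print('coverspot',on_plane('top',np.array([508,190])/1.4,0).round(0),'spool',on_plane('top',np.array([411,185])/1.4,65).round(0),'ham2',on_plane('top',np.array([610,220])/1.4,50).round(0))
print('ears',on_plane('top',np.array([[340,315],[357,188]])/1.4,98).round(0))
print('tray',on_plane('top',np.array([[178,188],[278,178],[288,270],[188,283]])/1.4,14).round(0))
print('hamL',on_plane('top',np.array([[278,138],[398,165]])/1.4,40).round(0))
print('board',on_plane('top',np.array([[440,276],[581,282],[580,352],[438,346]])/1.4,15).round(0))
im=robot.camera('scene');hsv=cv2.cvtColor(im,cv2.COLOR_RGB2HSV);V=hsv[:,:,2]
m=(V<50);m2=np.zeros_like(m);m2[195:222,300:330]=m[195:222,300:330]
for c in blobs(m2,20):print('knob scene',rect('scene',c,158),c.reshape(-1,2).mean(0))
E
```

```text
salami (z 27)
[ 458.  -178.2   68.7   22.    82.8] 163.0
[ 457.3 -346.1   71.    20.7  -72.9] 161.0
knob
[557.8  46.4  30.6  28.1   1. ]
handle
[525.6 227.8 103.   35.6  16.5] (array([166, 172], dtype=int32), array([188, 212], dtype=int32))
pan hull corners
[635.1 338.5  84. ]
[700.3 219.1  84. ]
[586.4 182.8  84. ]
[544.2 300.5  84. ]
coverspot [[ 702. -263.    0.]] spool [[690. -67.  65.]] ham2 [[ 634. -446.   50.]]
ears [[444.  57.  98.]
 [674.  31.  98.]]
tray [[690. 386.  14.]
 [714. 192.  14.]
 [533. 167.  14.]
 [505. 359.  14.]]
hamL [[785. 189.  40.]
 [736. -43.  40.]]
board [[ 526. -128.   15.]
 [ 519. -402.   15.]
 [ 384. -399.   15.]
 [ 391. -125.   15.]]
knob scene [564.8  45.9  49.1  27.  -32.8] [314.70588235 209.05882353]
```

Run:
```python
from h import *
go((559,46,320),down(np.radians(5)))
def tri(a,b):
    A=[];
    for n,uv in(('top',a),('scene',b)):
        p=robot.camera_params(n);P=p['mtx']@np.c_[p['R'],p['t']];A.append(P)
    X=cv2.triangulatePoints(A[0],A[1],np.array(a,float),np.array(b,float))[:,0];return X[:3]/X[3]
# knob center: blob centroids
o=[]
for n,(r0,r1,c0,c1) in(('top',(155,195,225,270)),('scene',(195,222,300,330))):
    im=robot.camera(n);V=im.max(2);m=np.zeros_like(V);m[r0:r1,c0:c1]=V[r0:r1,c0:c1]<50
    M=cv2.moments(m,True);o.append((M['m10']/M['m00'],M['m01']/M['m00']))
print(o,tri(*o))
```

```text
shift [ 547.2 -576.5 -138.2] turn [-1.000e-03 -0.000e+00 -1.354e+00]
[(245.74468085106383, 175.27659574468086), (314.8031496062992, 209.11023622047244)] [560.10282059  48.18182277 153.72000781]
```

Call:
{"method": "step_arm", "body": {"targets": [{"x": 20, "y": -20, "z": -56}, {"x": 60, "y": -60, "z": -80}, {"x": 100, "y": -105, "z": -100}, {"x": 145, "y": -150, "z": -120}, {"x": 187, "y": -196, "z": -138}], "grip": 0}}

```text
invalid input
```

Call:
{"method": "step_arm", "body": {"targets": [{"x": 43, "y": -45}, {"x": 86, "y": -90}, {"x": 129, "y": -135}, {"x": 172, "y": -180}, {"x": 215, "y": -225}]}}

```text
invalid input
```

Call:
{"method": "step_arm", "body": {"targets": [{"x": 40, "y": -42, "wz": -0.18}, {"x": 80, "y": -84, "wz": -0.36}, {"x": 120, "y": -126, "wz": -0.54}, {"x": 146, "y": -155, "wz": -0.72}, {"x": 146, "y": -155, "wz": -0.9}]}}

```text
invalid input
```

Call:
{"method": "step_arm", "body": {"targets": [{"wz": -0.18}, {"wz": -0.36}, {"wz": -0.45}, {"wz": -0.45}, {"wz": -0.45}]}}

```text
invalid input
```

Run:
```python
from h import *
s,r=pose();print(s['clock'],s['eef_pos'],s['q'].round(3),s['ft_force'])
go((560,47,200),down(np.radians(5)))
```

```text
0.3 [ 209.37164647 -667.80733146  181.6058887 ] [-1.3    0.379  1.734  0.     1.029 -0.033] [0.85414018 0.22861185 0.19747859]
shift [ 548.4 -577.2  -18.1] turn [-0.    -0.    -1.354]
```

Call:
{"method": "step_arm", "body": {"targets": [{"x": 20, "y": -20, "z": -56, "wx": 0, "wy": 0, "wz": 0}, {"x": 60, "y": -60, "z": -80, "wx": 0, "wy": 0, "wz": 0}, {"x": 100, "y": -105, "z": -100, "wx": 0, "wy": 0, "wz": 0}, {"x": 145, "y": -150, "z": -120, "wx": 0, "wy": 0, "wz": 0}, {"x": 187, "y": -196, "z": -138, "wx": 0, "wy": 0, "wz": 0}], "grip": 0}}

```text
clock: 0.92
eef_pos: [326.7, -429.8, 318.5]
ee_rot: [0.0, 0.989, 0.151, 0.0]
ft_force: [1.9, 0.3, -0.3]
grip_width: 1.0
grip_force: 0.0
```

Call:
{"method": "step_arm", "body": {"targets": [{"x": 43, "y": -45, "z": 0, "wx": 0, "wy": 0, "wz": 0}, {"x": 86, "y": -90, "z": 0, "wx": 0, "wy": 0, "wz": 0}, {"x": 129, "y": -135, "z": 0, "wx": 0, "wy": 0, "wz": 0}, {"x": 172, "y": -180, "z": 0, "wx": 0, "wy": 0, "wz": 0}, {"x": 215, "y": -225, "z": 0, "wx": 0, "wy": 0, "wz": 0}]}}

```text
clock: 1.55
eef_pos: [464.5, -150.6, 318.1]
ee_rot: [0.0, 0.988, 0.151, 0.0]
ft_force: [1.0, -1.3, -0.6]
grip_width: 0.998
grip_force: 0.0
```

Call:
{"method": "step_arm", "body": {"targets": [{"x": 40, "y": -42, "z": 0, "wx": 0, "wy": 0, "wz": -0.18}, {"x": 80, "y": -84, "z": 0, "wx": 0, "wy": 0, "wz": -0.36}, {"x": 120, "y": -126, "z": 0, "wx": 0, "wy": 0, "wz": -0.54}, {"x": 146, "y": -155, "z": 0, "wx": 0, "wy": 0, "wz": -0.72}, {"x": 146, "y": -155, "z": 0, "wx": 0, "wy": 0, "wz": -0.9}]}}

```text
clock: 2.17
eef_pos: [557.6, 41.4, 317.5]
ee_rot: [-0.0, 0.822, 0.57, -0.0]
ft_force: [-0.4, -1.0, -0.9]
grip_width: 1.0
grip_force: 0.0
```

Call:
{"method": "step_arm", "body": {"targets": [{"x": 0, "y": 0, "z": 0, "wx": 0, "wy": 0, "wz": -0.18}, {"x": 0, "y": 0, "z": 0, "wx": 0, "wy": 0, "wz": -0.36}, {"x": 0, "y": 0, "z": 0, "wx": 0, "wy": 0, "wz": -0.45}, {"x": 0, "y": 0, "z": 0, "wx": 0, "wy": 0, "wz": -0.45}, {"x": 0, "y": 0, "z": 0, "wx": 0, "wy": 0, "wz": -0.45}]}}

```text
clock: 2.8
eef_pos: [556.9, 39.1, 317.7]
ee_rot: [-0.0, 0.678, 0.735, 0.0]
ft_force: [0.5, 0.7, 0.1]
grip_width: 1.001
grip_force: 0.0
```

Run:
```python
from h import *
s,r=pose();print(s['clock'],s['eef_pos'],s['q'].round(3),s['ft_force'])
go((560,47,200),down(np.radians(5)))
```

```text
2.8 [556.90189846  39.10266029 317.74416716] [ 0.028  0.012  1.917  0.     1.213 -0.053] [0.50681169 0.6865856  0.10734774]
shift [  7.6   3.7 117.7] turn [-0.    -0.    -0.006]
```

Call:
{"method": "step_arm", "body": {"targets": [{"x": 7.5, "y": 3.5, "z": 50, "wx": 0, "wy": 0, "wz": 0}, {"x": 7.5, "y": 3.5, "z": 100, "wx": 0, "wy": 0, "wz": 0}, {"x": 7.5, "y": 3.5, "z": 140, "wx": 0, "wy": 0, "wz": 0}, {"x": 7.5, "y": 3.5, "z": 165, "wx": 0, "wy": 0, "wz": 0}, {"x": 7.5, "y": 3.5, "z": 180, "wx": 0, "wy": 0, "wz": 0}]}}

```text
clock: 3.42
eef_pos: [559.4, 46.8, 136.5]
ee_rot: [-0.0, 0.678, 0.735, -0.0]
ft_force: [-0.2, 0.1, 1.0]
grip_width: 1.004
grip_force: 0.0
```

Call:
{"method": "step_arm", "body": {"targets": [{"x": 0, "y": 0, "z": 0, "wx": 0, "wy": 0, "wz": 0}, {"x": 0, "y": 0, "z": 0, "wx": 0, "wy": 0, "wz": 0}, {"x": 0, "y": 0, "z": 0, "wx": 0, "wy": 0, "wz": 0}, {"x": 0, "y": 0, "z": 0, "wx": 0, "wy": 0, "wz": 0}, {"x": 0, "y": 0, "z": 0, "wx": 0, "wy": 0, "wz": 0}], "grip": 1}}

```text
clock: 4.05
eef_pos: [559.9, 46.9, 138.1]
ee_rot: [0.0, 0.677, 0.736, 0.0]
ft_force: [-0.5, -0.0, -0.7]
grip_width: 0.482
grip_force: 0.0
```

Call:
{"method": "step_arm", "body": {"targets": [{"x": 0, "y": 0, "z": 0, "wx": 0, "wy": 0, "wz": 0}, {"x": 0, "y": 0, "z": 0, "wx": 0, "wy": 0, "wz": 0}, {"x": 0, "y": 0, "z": 0, "wx": 0, "wy": 0, "wz": 0}, {"x": 0, "y": 0, "z": 0, "wx": 0, "wy": 0, "wz": 0}, {"x": 0, "y": 0, "z": 0, "wx": 0, "wy": 0, "wz": 0}]}}

```text
clock: 4.68
eef_pos: [559.8, 46.8, 137.7]
ee_rot: [-0.0, 0.677, 0.736, -0.0]
ft_force: [-0.0, -1.1, 0.4]
grip_width: 0.007
grip_force: 0.0
```

Run:
```python
from h import *
a=robot.camera('scene')[150:300,230:400,::-1];b=robot.camera('top')[110:260,160:330,::-1]
cv2.imwrite('pics/k1.png',np.hstack([cv2.resize(a,None,fx=2.3,fy=2.3,interpolation=2),cv2.resize(b,None,fx=2.3,fy=2.3,interpolation=2)]))
```

```text
(no output)
```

View pics/k1.png

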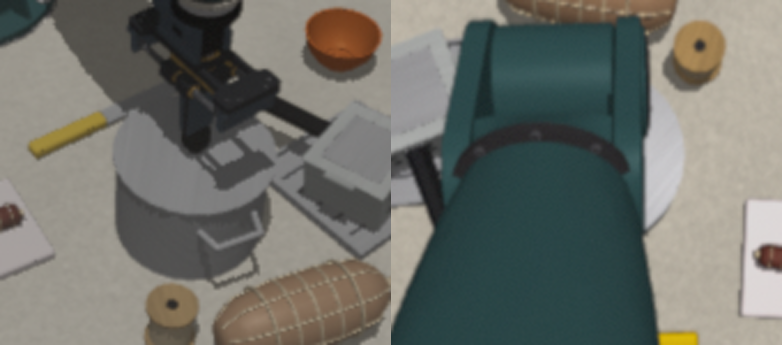

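The left crop shows the gripper shut at about (197,135), with no knob visible outside the fingers. I'll open, lift away and look at it directly.

Call:
{"method": "step_arm", "body": {"targets": [{"x": 0, "y": 0, "z": 0, "wx": 0, "wy": 0, "wz": 0}, {"x": 0, "y": 0, "z": 0, "wx": 0, "wy": 0, "wz": 0}, {"x": 0, "y": 0, "z": 0, "wx": 0, "wy": 0, "wz": 0}, {"x": 0, "y": 0, "z": 0, "wx": 0, "wy": 0, "wz": 0}, {"x": 0, "y": 0, "z": 0, "wx": 0, "wy": 0, "wz": 0}], "grip": 0}}

```text
clock: 5.4
eef_pos: [559.8, 46.9, 137.7]
ee_rot: [-0.0, 0.677, 0.736, -0.0]
ft_force: [-0.3, 0.6, -0.2]
grip_width: 0.522
grip_force: 0.0
```

Call:
{"method": "step_arm", "body": {"targets": [{"x": 0, "y": 0, "z": 0, "wx": 0, "wy": 0, "wz": 0}, {"x": 0, "y": 0, "z": 0, "wx": 0, "wy": 0, "wz": 0}, {"x": 0, "y": 0, "z": -20, "wx": 0, "wy": 0, "wz": 0}, {"x": 0, "y": 0, "z": -75, "wx": 0, "wy": 0, "wz": 0}, {"x": 0, "y": 0, "z": -130, "wx": 0, "wy": 0, "wz": 0}]}}

```text
clock: 6.02
eef_pos: [559.6, 46.9, 270.6]
ee_rot: [0.0, 0.677, 0.736, 0.0]
ft_force: [0.8, 0.4, 0.9]
grip_width: 0.999
grip_force: 0.0
```

Run:
```python
from h import *
a=robot.camera('scene')[120:290,230:400,::-1]
cv2.imwrite('pics/k2.png',cv2.resize(a,None,fx=3.4,fy=3.4,interpolation=2))
print(project('scene',(560,47,156))-[230,120],robot.read_state()['grip_width'])
```

```text
[84.36144748 88.66461626] 1.0010729109850962
```

View pics/k2.png

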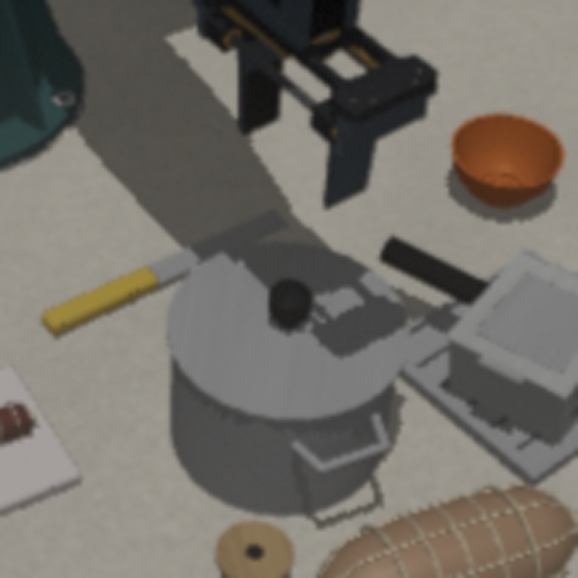

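The knob is at crop (290,305), which matches my estimate. Next I'll check whether the fingers appear where the reported TCP puts them.

Run:
```python
from h import *
s,r=pose();p=s['eef_pos']
for d in((0,0,0),(0,45.5,0),(0,-45.5,0),(0,59,0),(0,-59,0),(16,-45.5,0),(-16,-45.5,0)):
    print(d,((project('scene',p+r.apply(d))-[230,120])*3.4).round(0))
```

```text
(0, 0, 0) [299. 188.]
(0, 45.5, 0) [338. 222.]
(0, -45.5, 0) [262. 155.]
(0, 59, 0) [350. 233.]
(0, -59, 0) [251. 145.]
(16, -45.5, 0) [279. 147.]
(-16, -45.5, 0) [245. 163.]
```

Run:
```python
from h import *
s,r=pose();p=s['eef_pos']
for z in(0,20,40):print(z,((project('scene',p+r.apply((-16,59,-z)))-[230,120])*3.4).round(0),((project('scene',p+r.apply((16,59,-z)))-[230,120])*3.4).round(0))
im=robot.camera('scene');V=im.max(2)
m=np.zeros_like(V);m[120:185,290:365]=V[120:185,290:365]<60
rows,cols=np.where(m)
for x in range(320,345,3):
    rr=rows[cols==x]; print(x,(x-230)*3.4,rr.max() if len(rr) else None,((rr.max()-120)*3.4 if len(rr) else None))
q=(209.4,-667.8,181.6);print('start tip',project('scene',q)*1.4)
```

```text
0 [333. 242.] [368. 224.]
20 [335. 221.] [370. 204.]
40 [337. 200.] [373. 182.]
320 306.0 136 54.4
323 316.2 154 115.6
326 326.4 157 125.8
329 336.59999999999997 177 193.79999999999998
332 346.8 175 187.0
335 357.0 174 183.6
338 367.2 171 173.4
341 377.4 158 129.2
344 387.59999999999997 156 122.39999999999999
start tip [  9.4251588  301.81197363]
```

Call:
{"method": "step_arm", "body": {"targets": [{"x": 0, "y": 0, "z": 0, "wx": 0, "wy": 0, "wz": 0}, {"x": 0, "y": 0, "z": 0, "wx": 0, "wy": 0, "wz": 0}, {"x": 0, "y": 0, "z": 0, "wx": 0, "wy": 0, "wz": 0}, {"x": 0, "y": 0, "z": 0, "wx": 0, "wy": 0, "wz": 0}, {"x": 0, "y": 0, "z": 0, "wx": 0, "wy": 0, "wz": 0}], "grip": 0.62}}

```text
clock: 6.75
eef_pos: [559.7, 46.8, 267.4]
ee_rot: [-0.0, 0.677, 0.736, -0.0]
ft_force: [-0.3, -0.5, 1.4]
grip_width: 0.48
grip_force: 0.0
```

Run:
```python
from h import *
s,r=pose();p=s['eef_pos'];print(s['grip_width'],p)
a=robot.camera('scene')[100:240,250:390,::-1]
a=cv2.resize(a,None,fx=4,fy=4,interpolation=2)
for d in((0,0,0),(16,17,0),(-16,17,0),(16,-17,0),(-16,-17,0)):
    u=((project('scene',p+r.apply(d))-[250,100])*4).astype(int).tolist();cv2.circle(a,u,3,(0,0,255),-1)
cv2.imwrite('pics/k3.png',a)
```

```text
0.48027993503086236 [559.70852707  46.83039047 267.40876595]
```

View pics/k3.png

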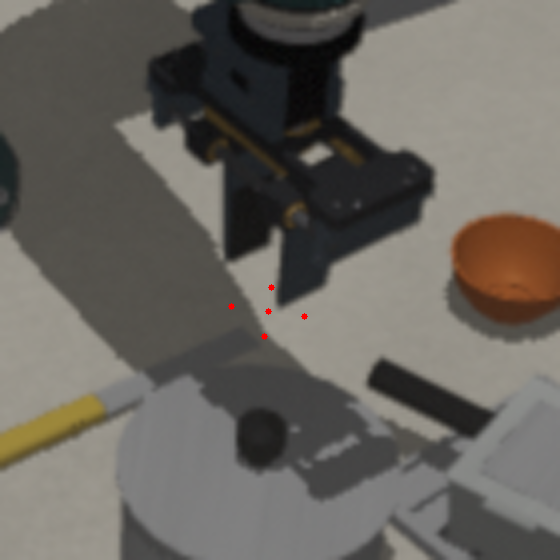

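The drawn points sit about 40 mm below the real fingertips: the front finger's bottom is near (300,290) and the projected tip plane is near (265,312). So the fingertips end roughly 35–40 mm short of the reported TCP, and I closed just above the knob. I'll go lower and watch the force.

Call:
{"method": "step_arm", "body": {"targets": [{"x": 0, "y": 0, "z": 50, "wx": 0, "wy": 0, "wz": 0}, {"x": 0, "y": 0, "z": 90, "wx": 0, "wy": 0, "wz": 0}, {"x": 0, "y": 0, "z": 130, "wx": 0, "wy": 0, "wz": 0}, {"x": 0, "y": 0, "z": 130, "wx": 0, "wy": 0, "wz": 0}, {"x": 0, "y": 0, "z": 130, "wx": 0, "wy": 0, "wz": 0}], "grip": 0}}

```text
clock: 7.42
eef_pos: [560.7, 46.9, 139.2]
ee_rot: [0.0, 0.677, 0.736, 0.0]
ft_force: [0.4, 0.4, 0.2]
grip_width: 0.953
grip_force: 0.0
```

Call:
{"method": "step_arm", "body": {"targets": [{"x": 0, "y": 0, "z": 8, "wx": 0, "wy": 0, "wz": 0}, {"x": 0, "y": 0, "z": 16, "wx": 0, "wy": 0, "wz": 0}, {"x": 0, "y": 0, "z": 24, "wx": 0, "wy": 0, "wz": 0}, {"x": 0, "y": 0, "z": 32, "wx": 0, "wy": 0, "wz": 0}, {"x": 0, "y": 0, "z": 32, "wx": 0, "wy": 0, "wz": 0}]}}

```text
clock: 8.05
eef_pos: [559.3, 46.8, 105.0]
ee_rot: [-0.0, 0.677, 0.736, -0.0]
ft_force: [0.2, 0.7, 1.0]
grip_width: 1.0
grip_force: 0.0
```

Call:
{"method": "step_arm", "body": {"targets": [{"x": 0, "y": 0, "z": 0, "wx": 0, "wy": 0, "wz": 0}, {"x": 0, "y": 0, "z": 0, "wx": 0, "wy": 0, "wz": 0}, {"x": 0, "y": 0, "z": 0, "wx": 0, "wy": 0, "wz": 0}, {"x": 0, "y": 0, "z": 0, "wx": 0, "wy": 0, "wz": 0}, {"x": 0, "y": 0, "z": 0, "wx": 0, "wy": 0, "wz": 0}], "grip": 1}}

```text
clock: 8.68
eef_pos: [559.8, 46.8, 105.8]
ee_rot: [0.0, 0.677, 0.736, 0.0]
ft_force: [0.0, -1.1, -0.9]
grip_width: 0.483
grip_force: 0.0
```

Call:
{"method": "step_arm", "body": {"targets": [{"x": 0, "y": 0, "z": 0, "wx": 0, "wy": 0, "wz": 0}, {"x": 0, "y": 0, "z": 0, "wx": 0, "wy": 0, "wz": 0}, {"x": 0, "y": 0, "z": 0, "wx": 0, "wy": 0, "wz": 0}, {"x": 0, "y": 0, "z": 0, "wx": 0, "wy": 0, "wz": 0}, {"x": 0, "y": 0, "z": 0, "wx": 0, "wy": 0, "wz": 0}]}}

```text
clock: 9.3
eef_pos: [559.9, 46.8, 105.8]
ee_rot: [0.0, 0.677, 0.736, 0.0]
ft_force: [2.2, 0.6, -1.1]
grip_width: 0.362
grip_force: 30.0
```

Call:
{"method": "step_arm", "body": {"targets": [{"x": 0, "y": 0, "z": -10, "wx": 0, "wy": 0, "wz": 0}, {"x": 0, "y": 0, "z": -25, "wx": 0, "wy": 0, "wz": 0}, {"x": 0, "y": 0, "z": -45, "wx": 0, "wy": 0, "wz": 0}, {"x": 0, "y": 0, "z": -70, "wx": 0, "wy": 0, "wz": 0}, {"x": 0, "y": 0, "z": -100, "wx": 0, "wy": 0, "wz": 0}]}}

```text
clock: 9.93
eef_pos: [559.6, 46.8, 207.7]
ee_rot: [0.0, 0.677, 0.736, 0.0]
ft_force: [0.1, 0.3, -3.0]
grip_width: 0.365
grip_force: 30.0
```

Run:
```python
from h import *
s,r=pose();print(s['grip_width'],s['ft_force'],s['eef_pos'])
go((700,-262,205))
a=robot.camera('scene')[100:290,230:400,::-1]
cv2.imwrite('pics/k4.png',cv2.resize(a,None,fx=3,fy=3,interpolation=2))
```

```text
0.36455636264460806 [ 0.1095918   0.31433945 -2.97255255] [559.63967488  46.84417283 207.66539038]
shift [-319.4  114.3    2.7] turn [0. 0. 0.]
```

View pics/k4.png

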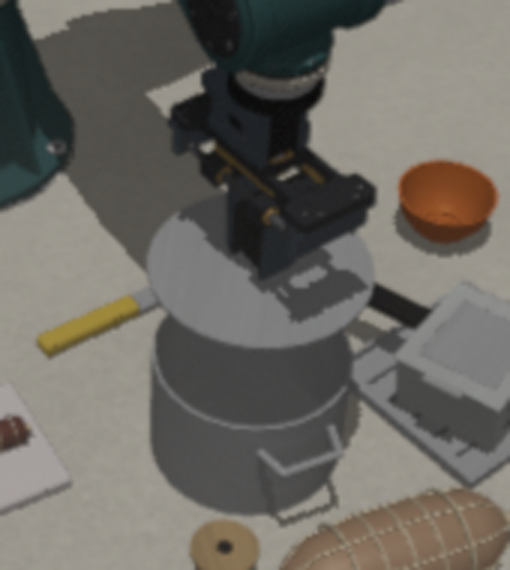

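The cover is up and level below the gripper, and the pot is open. Now I'll lay it aside.

Call:
{"method": "step_arm", "body": {"targets": [{"x": -50, "y": 18, "z": 0, "wx": 0, "wy": 0, "wz": 0}, {"x": -100, "y": 36, "z": 0, "wx": 0, "wy": 0, "wz": 0}, {"x": -155, "y": 56, "z": 0, "wx": 0, "wy": 0, "wz": 0}, {"x": -210, "y": 75, "z": 0, "wx": 0, "wy": 0, "wz": 0}, {"x": -260, "y": 93, "z": 0, "wx": 0, "wy": 0, "wz": 0}]}}

```text
clock: 10.6
eef_pos: [674.6, -206.6, 206.5]
ee_rot: [0.0, 0.677, 0.736, 0.0]
ft_force: [1.2, 0.5, -2.5]
grip_width: 0.365
grip_force: 30.0
```

Call:
{"method": "step_arm", "body": {"targets": [{"x": -40, "y": 14, "z": 0, "wx": 0, "wy": 0, "wz": 0}, {"x": -59, "y": 21, "z": 30, "wx": 0, "wy": 0, "wz": 0}, {"x": -59, "y": 21, "z": 80, "wx": 0, "wy": 0, "wz": 0}, {"x": -59, "y": 21, "z": 125, "wx": 0, "wy": 0, "wz": 0}, {"x": -59, "y": 21, "z": 165, "wx": 0, "wy": 0, "wz": 0}]}}

```text
clock: 11.22
eef_pos: [699.6, -261.6, 39.6]
ee_rot: [-0.0, 0.677, 0.736, -0.0]
ft_force: [0.6, -0.7, -3.0]
grip_width: 0.359
grip_force: 30.0
```

Call:
{"method": "step_arm", "body": {"targets": [{"x": 0, "y": 0, "z": 15, "wx": 0, "wy": 0, "wz": 0}, {"x": 0, "y": 0, "z": 30, "wx": 0, "wy": 0, "wz": 0}, {"x": 0, "y": 0, "z": 42, "wx": 0, "wy": 0, "wz": 0}, {"x": 0, "y": 0, "z": 46, "wx": 0, "wy": 0, "wz": 0}, {"x": 0, "y": 0, "z": 46, "wx": 0, "wy": 0, "wz": 0}]}}

```text
clock: 11.85
eef_pos: [700.1, -261.7, -4.9]
ee_rot: [0.0, 0.677, 0.736, 0.0]
ft_force: [0.6, 0.7, -3.2]
grip_width: 0.359
grip_force: 30.0
```

Not touching yet; I'll inch down to contact.

Call:
{"method": "step_arm", "body": {"targets": [{"x": 0, "y": 0, "z": 1, "wx": 0, "wy": 0, "wz": 0}, {"x": 0, "y": 0, "z": 2, "wx": 0, "wy": 0, "wz": 0}, {"x": 0, "y": 0, "z": 3, "wx": 0, "wy": 0, "wz": 0}, {"x": 0, "y": 0, "z": 3.5, "wx": 0, "wy": 0, "wz": 0}, {"x": 0, "y": 0, "z": 3.5, "wx": 0, "wy": 0, "wz": 0}]}}

```text
clock: 12.48
eef_pos: [699.8, -261.5, -8.8]
ee_rot: [-0.0, 0.677, 0.736, -0.0]
ft_force: [0.5, -0.1, -2.8]
grip_width: 0.36
grip_force: 30.0
```

Call:
{"method": "step_arm", "body": {"targets": [{"x": 0, "y": 0, "z": 0, "wx": 0, "wy": 0, "wz": 0}, {"x": 0, "y": 0, "z": 0, "wx": 0, "wy": 0, "wz": 0}, {"x": 0, "y": 0, "z": 0, "wx": 0, "wy": 0, "wz": 0}, {"x": 0, "y": 0, "z": 0, "wx": 0, "wy": 0, "wz": 0}, {"x": 0, "y": 0, "z": 0, "wx": 0, "wy": 0, "wz": 0}], "grip": 0}}

```text
clock: 13.1
eef_pos: [699.9, -261.6, -8.7]
ee_rot: [0.0, 0.677, 0.736, 0.0]
ft_force: [0.0, 0.5, -0.5]
grip_width: 0.878
grip_force: 0.0
```

Call:
{"method": "step_arm", "body": {"targets": [{"x": 0, "y": 0, "z": 0, "wx": 0, "wy": 0, "wz": 0}, {"x": 0, "y": 0, "z": -30, "wx": 0, "wy": 0, "wz": 0}, {"x": 0, "y": 0, "z": -80, "wx": 0, "wy": 0, "wz": 0}, {"x": 0, "y": 0, "z": -135, "wx": 0, "wy": 0, "wz": 0}, {"x": 0, "y": 0, "z": -190, "wx": 0, "wy": 0, "wz": 0}]}}

```text
clock: 13.72
eef_pos: [699.7, -261.5, 183.0]
ee_rot: [-0.0, 0.677, 0.736, -0.0]
ft_force: [-0.6, -0.9, -0.7]
grip_width: 0.997
grip_force: 0.0
```

Run:
```python
from h import *
s,r=pose();print(s['grip_width'],s['eef_pos'],s['clock'])
im=robot.camera('top');hsv=cv2.cvtColor(im,cv2.COLOR_RGB2HSV);H,S,V=[hsv[:,:,i].astype(int) for i in range(3)]
m=((H<12)|(H>170))&(S>90)&(V<130)&(V>25)
m[:,:300]=0
for c in blobs(m,40):print(rect('top',c,27),cv2.contourArea(c))
go((458,-178,150),down(np.radians(-7)))
for n in('top','scene'):cv2.imwrite(f'pics/{n}1.png',robot.camera(n)[:,:,::-1])
```

```text
0.996653495990464 [ 699.65707795 -261.51319431  182.99699102] 13.725
shift [ 105.  -237.4   39.1] turn [0.008 0.003 0.205]
```

View pics/scene1.png

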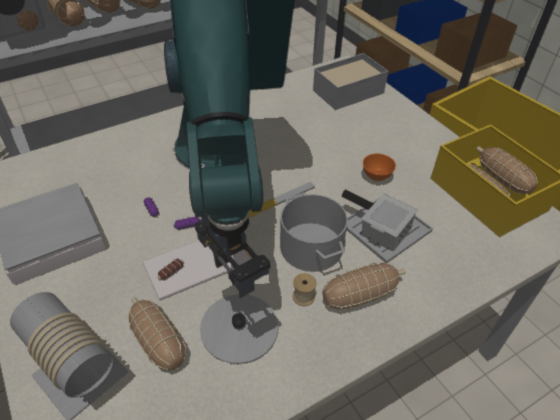

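The scene view shows the cover lying flat at about (240,328), clear of the spool, ham and board. The pot is open at (313,230). Now salame A.

Call:
{"method": "step_arm", "body": {"targets": [{"x": 21, "y": -48, "z": 0, "wx": 0, "wy": 0, "wz": 0.04}, {"x": 42, "y": -95, "z": 0, "wx": 0, "wy": 0, "wz": 0.08}, {"x": 63, "y": -143, "z": 0, "wx": 0, "wy": 0, "wz": 0.12}, {"x": 84, "y": -190, "z": 0, "wx": 0, "wy": 0, "wz": 0.16}, {"x": 105, "y": -237, "z": 20, "wx": 0, "wy": 0, "wz": 0.2}]}}

```text
clock: 14.5
eef_pos: [453.6, -176.1, 160.9]
ee_rot: [0.0, 0.748, 0.664, 0.0]
ft_force: [0.2, 0.1, -0.1]
grip_width: 0.999
grip_force: 0.0
```

Call:
{"method": "step_arm", "body": {"targets": [{"x": 0, "y": 0, "z": 20, "wx": 0, "wy": 0, "wz": 0}, {"x": 0, "y": 0, "z": 55, "wx": 0, "wy": 0, "wz": 0}, {"x": 0, "y": 0, "z": 90, "wx": 0, "wy": 0, "wz": 0}, {"x": 0, "y": 0, "z": 110, "wx": 0, "wy": 0, "wz": 0}, {"x": 0, "y": 0, "z": 110, "wx": 0, "wy": 0, "wz": 0}]}}

```text
clock: 15.12
eef_pos: [453.3, -175.9, 49.3]
ee_rot: [-0.002, 0.747, 0.665, -0.001]
ft_force: [-0.1, 0.5, -0.1]
grip_width: 1.0
grip_force: 0.0
```

Run:
```python
from h import *
s,r=pose();print(s['eef_pos'],s['clock'],s['q'].round(2))
go((458,-178,-18),down(np.radians(-7)))
a=robot.camera('scene')[190:330,110:290,::-1]
a=cv2.resize(a,None,fx=4,fy=4,interpolation=2)
for d in((0,16,0),(0,-16,0),(0,0,-38),(0,45,-38),(0,-45,-38)):
    u=((project('scene',s['eef_pos']+r.apply(d))-[110,190])*4).astype(int).tolist();cv2.circle(a,u,3,(0,0,255),-1)
cv2.imwrite('pics/s1.png',a)
```

```text
[ 453.25154008 -175.86418841   49.3438351 ] 15.125 [-0.42  0.27  2.21 -0.    0.67 -0.3 ]
shift [-1.7  5.2 67.3] turn [-0.004 -0.001  0.005]
```

View pics/s1.png

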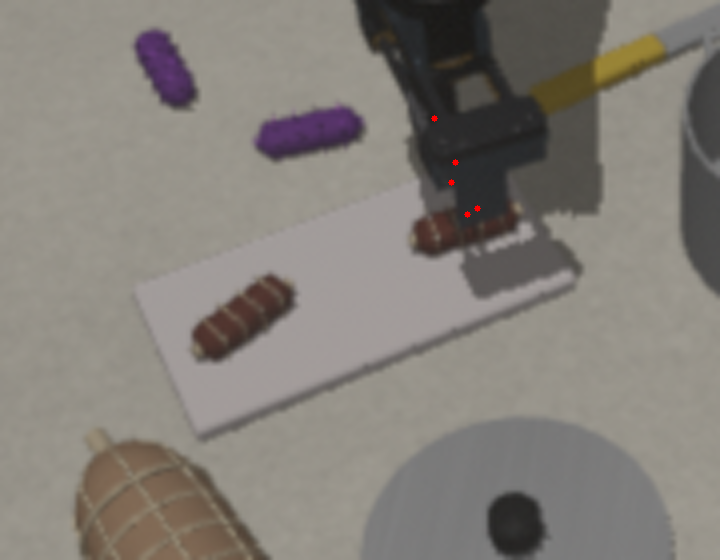

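Salame A is centred at about (467,230) under the gripper and B at (243,317). I'll check these against the scene calibration.

Run:
```python
from h import *
print(on_plane('scene',[[226.7,247.5],[170.7,269.2],[211.5,250],[240,243]],27).round(0))
```

```text
[[ 464. -177.   27.]
 [ 458. -343.   27.]
 [ 451. -218.   27.]
 [ 468. -137.   27.]]
```

Call:
{"method": "step_arm", "body": {"targets": [{"x": -2, "y": 5.5, "z": 20, "wx": 0, "wy": 0, "wz": 0}, {"x": -2, "y": 5.5, "z": 40, "wx": 0, "wy": 0, "wz": 0}, {"x": -2, "y": 5.5, "z": 55, "wx": 0, "wy": 0, "wz": 0}, {"x": -2, "y": 5.5, "z": 63, "wx": 0, "wy": 0, "wz": 0}, {"x": -2, "y": 5.5, "z": 63, "wx": 0, "wy": 0, "wz": 0}]}}

```text
clock: 15.8
eef_pos: [460.1, -179.2, -11.8]
ee_rot: [-0.0, 0.747, 0.665, -0.0]
ft_force: [0.3, 0.4, 0.7]
grip_width: 1.001
grip_force: 0.0
```

Call:
{"method": "step_arm", "body": {"targets": [{"x": 0, "y": 0, "z": 1, "wx": 0, "wy": 0, "wz": 0}, {"x": 0, "y": 0, "z": 2, "wx": 0, "wy": 0, "wz": 0}, {"x": 0, "y": 0, "z": 3, "wx": 0, "wy": 0, "wz": 0}, {"x": 0, "y": 0, "z": 4, "wx": 0, "wy": 0, "wz": 0}, {"x": 0, "y": 0, "z": 4, "wx": 0, "wy": 0, "wz": 0}]}}

```text
clock: 16.42
eef_pos: [460.1, -179.2, -15.8]
ee_rot: [-0.0, 0.747, 0.665, -0.0]
ft_force: [0.1, -0.3, -0.3]
grip_width: 1.002
grip_force: 0.0
```

Call:
{"method": "step_arm", "body": {"targets": [{"x": 0, "y": 0, "z": 0, "wx": 0, "wy": 0, "wz": 0}, {"x": 0, "y": 0, "z": 0, "wx": 0, "wy": 0, "wz": 0}, {"x": 0, "y": 0, "z": 0, "wx": 0, "wy": 0, "wz": 0}, {"x": 0, "y": 0, "z": 0, "wx": 0, "wy": 0, "wz": 0}, {"x": 0, "y": 0, "z": 0, "wx": 0, "wy": 0, "wz": 0}], "grip": 1}}

```text
clock: 17.05
eef_pos: [460.3, -179.2, -15.7]
ee_rot: [0.0, 0.747, 0.665, 0.0]
ft_force: [0.0, 0.0, 0.4]
grip_width: 0.483
grip_force: 0.0
```

Call:
{"method": "step_arm", "body": {"targets": [{"x": 0, "y": 0, "z": 0, "wx": 0, "wy": 0, "wz": 0}, {"x": 0, "y": 0, "z": 0, "wx": 0, "wy": 0, "wz": 0}, {"x": 0, "y": 0, "z": 0, "wx": 0, "wy": 0, "wz": 0}, {"x": 0, "y": 0, "z": 0, "wx": 0, "wy": 0, "wz": 0}, {"x": 0, "y": 0, "z": 0, "wx": 0, "wy": 0, "wz": 0}]}}

```text
clock: 17.68
eef_pos: [460.2, -179.2, -15.8]
ee_rot: [-0.0, 0.747, 0.665, -0.0]
ft_force: [0.1, 0.2, 0.3]
grip_width: 0.304
grip_force: 30.0
```

Call:
{"method": "step_arm", "body": {"targets": [{"x": 0, "y": 0, "z": -20, "wx": 0, "wy": 0, "wz": 0}, {"x": 0, "y": 0, "z": -60, "wx": 0, "wy": 0, "wz": 0}, {"x": 0, "y": 0, "z": -110, "wx": 0, "wy": 0, "wz": 0}, {"x": 0, "y": 0, "z": -165, "wx": 0, "wy": 0, "wz": 0}, {"x": 0, "y": 0, "z": -200, "wx": 0, "wy": 0, "wz": 0}]}}

```text
clock: 18.3
eef_pos: [460.7, -179.4, 186.9]
ee_rot: [0.001, 0.747, 0.665, 0.001]
ft_force: [-0.1, -0.4, -0.3]
grip_width: 0.306
grip_force: 30.0
```

Run:
```python
from h import *
go((560,47,184));s,r=pose();print(s['grip_width'])
```

```text
shift [236.5  72.1   2.9] turn [0. 0. 0.]
0.30586236763961755
```

Call:
{"method": "step_arm", "body": {"targets": [{"x": 50, "y": 15, "z": 0, "wx": 0, "wy": 0, "wz": 0}, {"x": 100, "y": 30, "z": 0, "wx": 0, "wy": 0, "wz": 0}, {"x": 150, "y": 45, "z": 0, "wx": 0, "wy": 0, "wz": 0}, {"x": 200, "y": 61, "z": 0, "wx": 0, "wy": 0, "wz": 0}, {"x": 236.5, "y": 72, "z": 0, "wx": 0, "wy": 0, "wz": 0}]}}

```text
clock: 18.92
eef_pos: [559.8, 49.3, 184.2]
ee_rot: [0.0, 0.747, 0.665, 0.0]
ft_force: [0.0, -0.4, 0.0]
grip_width: 0.308
grip_force: 30.0
```

Call:
{"method": "step_arm", "body": {"targets": [{"x": 0, "y": 0, "z": 10, "wx": 0, "wy": 0, "wz": 0}, {"x": 0, "y": 0, "z": 60, "wx": 0, "wy": 0, "wz": 0}, {"x": 0, "y": 0, "z": 110, "wx": 0, "wy": 0, "wz": 0}, {"x": 0, "y": 0, "z": 145, "wx": 0, "wy": 0, "wz": 0}, {"x": 0, "y": 0, "z": 155, "wx": 0, "wy": 0, "wz": 0}]}}

```text
clock: 19.55
eef_pos: [557.4, 46.4, 27.1]
ee_rot: [-0.001, 0.747, 0.664, -0.001]
ft_force: [0.1, -0.3, 0.1]
grip_width: 0.309
grip_force: 30.0
```

Call:
{"method": "step_arm", "body": {"targets": [{"x": 0, "y": 0, "z": 0, "wx": 0, "wy": 0, "wz": 0}, {"x": 0, "y": 0, "z": 0, "wx": 0, "wy": 0, "wz": 0}, {"x": 0, "y": 0, "z": 0, "wx": 0, "wy": 0, "wz": 0}, {"x": 0, "y": 0, "z": 0, "wx": 0, "wy": 0, "wz": 0}, {"x": 0, "y": 0, "z": 0, "wx": 0, "wy": 0, "wz": 0}], "grip": 0.4}}

```text
clock: 20.18
eef_pos: [559.5, 47.3, 29.6]
ee_rot: [0.0, 0.747, 0.665, 0.0]
ft_force: [0.3, -0.3, -1.3]
grip_width: 0.597
grip_force: 0.0
```

Call:
{"method": "step_arm", "body": {"targets": [{"x": 0, "y": 0, "z": -40, "wx": 0, "wy": 0, "wz": 0}, {"x": 0, "y": 0, "z": -95, "wx": 0, "wy": 0, "wz": 0}, {"x": 0, "y": 0, "z": -155, "wx": 0, "wy": 0, "wz": 0}, {"x": -50, "y": 0, "z": -160, "wx": 0, "wy": 0, "wz": 0}, {"x": -105, "y": 0, "z": -160, "wx": 0, "wy": 0, "wz": 0}], "grip": 0}}

```text
clock: 20.8
eef_pos: [547.5, -57.8, 190.7]
ee_rot: [0.001, 0.747, 0.665, 0.001]
ft_force: [1.3, 0.0, 0.1]
grip_width: 0.999
grip_force: 0.0
```

Run:
```python
from h import *
s,r=pose();print(s['eef_pos'])
im=robot.camera('top');hsv=cv2.cvtColor(im,cv2.COLOR_RGB2HSV);H,S,V=[hsv[:,:,i].astype(int) for i in range(3)]
m=((H<12)|(H>170))&(S>90)&(V<130)&(V>25)
m[:,:300]=0
for c in blobs(m,40):print(rect('top',c,27),cv2.contourArea(c))
go((458,-345,90),down(np.radians(17)))
for n in('scene',):cv2.imwrite(f'pics/{n}2.png',robot.camera(n)[:,:,::-1])
```

```text
[547.48211633 -57.81857905 190.67273849]
[ 457.3 -346.1   71.    20.7  -72.9] 156.0
shift [-290.7  -54.9  100.3] turn [ 0.001  0.002 -0.414]
```

View pics/scene2.png

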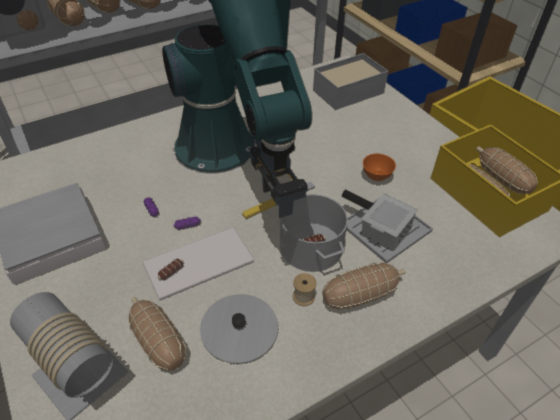

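Salame A is in the pot at (314,238), and B is untouched on the board at (170,269). Going for B.

Call:
{"method": "step_arm", "body": {"targets": [{"x": -58, "y": -11, "z": 0, "wx": 0, "wy": 0, "wz": -0.08}, {"x": -116, "y": -22, "z": 0, "wx": 0, "wy": 0, "wz": -0.16}, {"x": -174, "y": -33, "z": 0, "wx": 0, "wy": 0, "wz": -0.24}, {"x": -232, "y": -44, "z": 0, "wx": 0, "wy": 0, "wz": -0.33}, {"x": -291, "y": -55, "z": 10, "wx": 0, "wy": 0, "wz": -0.414}]}}

```text
clock: 21.52
eef_pos: [458.3, -341.3, 179.9]
ee_rot: [0.001, 0.593, 0.805, 0.0]
ft_force: [0.7, -0.7, 1.3]
grip_width: 0.999
grip_force: 0.0
```

Call:
{"method": "step_arm", "body": {"targets": [{"x": 0, "y": 0, "z": 20, "wx": 0, "wy": 0, "wz": 0}, {"x": 0, "y": 0, "z": 60, "wx": 0, "wy": 0, "wz": 0}, {"x": 0, "y": 0, "z": 110, "wx": 0, "wy": 0, "wz": 0}, {"x": 0, "y": 0, "z": 130, "wx": 0, "wy": 0, "wz": 0}, {"x": 0, "y": 0, "z": 130, "wx": 0, "wy": 0, "wz": 0}]}}

```text
clock: 22.15
eef_pos: [458.2, -338.6, 48.5]
ee_rot: [-0.001, 0.595, 0.804, 0.0]
ft_force: [-0.0, -0.4, 1.3]
grip_width: 0.999
grip_force: 0.0
```

Run:
```python
from h import *
go((458,-345.5,-16),down(np.radians(17)))
im=robot.camera('scene');hsv=cv2.cvtColor(im,cv2.COLOR_RGB2HSV);H,S,V=[hsv[:,:,i].astype(int) for i in range(3)]
m=((H<12)|(H>170))&(S>90)&(V<130)&(V>25);m[:,250:]=0;m[:245]=0;m[290:]=0;m[:,:145]=0
for c in blobs(m,30):print(rect('scene',c,27),cv2.contourArea(c))
```

```text
shift [-6.7 -2.2 64.5] turn [-0.001 -0.002  0.001]
[ 457.7 -358.2   40.1   23.9  -73.8] 56.0
```

Call:
{"method": "step_arm", "body": {"targets": [{"x": -6.5, "y": -2, "z": 20, "wx": 0, "wy": 0, "wz": 0}, {"x": -6.5, "y": -2, "z": 40, "wx": 0, "wy": 0, "wz": 0}, {"x": -6.5, "y": -2, "z": 55, "wx": 0, "wy": 0, "wz": 0}, {"x": -6.5, "y": -2, "z": 64, "wx": 0, "wy": 0, "wz": 0}, {"x": -6.5, "y": -2, "z": 64, "wx": 0, "wy": 0, "wz": 0}]}}

```text
clock: 22.82
eef_pos: [458.2, -346.1, -15.3]
ee_rot: [-0.001, 0.595, 0.804, 0.0]
ft_force: [1.0, -0.2, 0.2]
grip_width: 1.0
grip_force: 0.0
```

Call:
{"method": "step_arm", "body": {"targets": [{"x": 0, "y": 0, "z": 0, "wx": 0, "wy": 0, "wz": 0}, {"x": 0, "y": 0, "z": 0, "wx": 0, "wy": 0, "wz": 0}, {"x": 0, "y": 0, "z": 0, "wx": 0, "wy": 0, "wz": 0}, {"x": 0, "y": 0, "z": 0, "wx": 0, "wy": 0, "wz": 0}, {"x": 0, "y": 0, "z": 0, "wx": 0, "wy": 0, "wz": 0}], "grip": 1}}

```text
clock: 23.45
eef_pos: [458.5, -346.4, -14.7]
ee_rot: [0.0, 0.595, 0.804, 0.0]
ft_force: [0.2, 0.8, 0.1]
grip_width: 0.482
grip_force: 0.0
```

Call:
{"method": "step_arm", "body": {"targets": [{"x": 0, "y": 0, "z": 0, "wx": 0, "wy": 0, "wz": 0}, {"x": 0, "y": 0, "z": 0, "wx": 0, "wy": 0, "wz": 0}, {"x": 0, "y": 0, "z": 0, "wx": 0, "wy": 0, "wz": 0}, {"x": 0, "y": 0, "z": 0, "wx": 0, "wy": 0, "wz": 0}, {"x": 0, "y": 0, "z": 0, "wx": 0, "wy": 0, "wz": 0}]}}

```text
clock: 24.08
eef_pos: [458.4, -346.4, -14.8]
ee_rot: [-0.0, 0.595, 0.804, 0.0]
ft_force: [0.1, -1.0, 0.4]
grip_width: 0.305
grip_force: 30.0
```

Call:
{"method": "step_arm", "body": {"targets": [{"x": 0, "y": 0, "z": -20, "wx": 0, "wy": 0, "wz": 0}, {"x": 0, "y": 0, "z": -60, "wx": 0, "wy": 0, "wz": 0}, {"x": 0, "y": 0, "z": -110, "wx": 0, "wy": 0, "wz": 0}, {"x": 0, "y": 0, "z": -165, "wx": 0, "wy": 0, "wz": 0}, {"x": 0, "y": 0, "z": -200, "wx": 0, "wy": 0, "wz": 0}]}}

```text
clock: 24.7
eef_pos: [459.0, -346.9, 189.5]
ee_rot: [0.002, 0.595, 0.804, -0.0]
ft_force: [-0.2, 0.1, -1.5]
grip_width: 0.305
grip_force: 30.0
```

Run:
```python
from h import *
go((560,47,184));s,r=pose();print(s['grip_width'])
```

```text
shift [347.1 211.8   4.9] turn [0. 0. 0.]
0.3049332322672903
```

Call:
{"method": "step_arm", "body": {"targets": [{"x": 50, "y": 30, "z": 0, "wx": 0, "wy": 0, "wz": 0}, {"x": 100, "y": 61, "z": 0, "wx": 0, "wy": 0, "wz": 0}, {"x": 150, "y": 91.5, "z": 0, "wx": 0, "wy": 0, "wz": 0}, {"x": 200, "y": 122, "z": 0, "wx": 0, "wy": 0, "wz": 0}, {"x": 250, "y": 152.5, "z": 0, "wx": 0, "wy": 0, "wz": 0}]}}

```text
clock: 25.32
eef_pos: [531.4, -60.9, 186.8]
ee_rot: [0.001, 0.595, 0.804, 0.0]
ft_force: [-0.1, -0.0, -0.9]
grip_width: 0.305
grip_force: 30.0
```

Call:
{"method": "step_arm", "body": {"targets": [{"x": 50, "y": 31, "z": 0, "wx": 0, "wy": 0, "wz": 0}, {"x": 97, "y": 59.5, "z": 0, "wx": 0, "wy": 0, "wz": 0}, {"x": 97, "y": 59.5, "z": 20, "wx": 0, "wy": 0, "wz": 0}, {"x": 97, "y": 59.5, "z": 75, "wx": 0, "wy": 0, "wz": 0}, {"x": 97, "y": 59.5, "z": 120, "wx": 0, "wy": 0, "wz": 0}]}}

```text
clock: 25.95
eef_pos: [559.0, 46.8, 64.3]
ee_rot: [0.0, 0.595, 0.804, 0.0]
ft_force: [0.3, 0.8, -0.4]
grip_width: 0.305
grip_force: 30.0
```

Call:
{"method": "step_arm", "body": {"targets": [{"x": 0, "y": 0, "z": 20, "wx": 0, "wy": 0, "wz": 0}, {"x": 0, "y": 0, "z": 36, "wx": 0, "wy": 0, "wz": 0}, {"x": 0, "y": 0, "z": 36, "wx": 0, "wy": 0, "wz": 0}, {"x": 0, "y": 0, "z": 36, "wx": 0, "wy": 0, "wz": 0}, {"x": 0, "y": 0, "z": 36, "wx": 0, "wy": 0, "wz": 0}]}}

```text
clock: 26.58
eef_pos: [560.4, 47.4, 30.3]
ee_rot: [0.001, 0.595, 0.804, 0.001]
ft_force: [0.5, 0.3, -0.4]
grip_width: 0.308
grip_force: 30.0
```

Call:
{"method": "step_arm", "body": {"targets": [{"x": 0, "y": 0, "z": 0, "wx": 0, "wy": 0, "wz": 0}, {"x": 0, "y": 0, "z": 0, "wx": 0, "wy": 0, "wz": 0}, {"x": 0, "y": 0, "z": 0, "wx": 0, "wy": 0, "wz": 0}, {"x": 0, "y": 0, "z": 0, "wx": 0, "wy": 0, "wz": 0}, {"x": 0, "y": 0, "z": 0, "wx": 0, "wy": 0, "wz": 0}], "grip": 0.4}}

```text
clock: 27.2
eef_pos: [559.6, 47.4, 29.2]
ee_rot: [-0.0, 0.595, 0.804, -0.0]
ft_force: [0.4, 0.1, -0.0]
grip_width: 0.601
grip_force: 0.0
```

Call:
{"method": "step_arm", "body": {"targets": [{"x": 0, "y": 0, "z": -40, "wx": 0, "wy": 0, "wz": 0}, {"x": 0, "y": 0, "z": -95, "wx": 0, "wy": 0, "wz": 0}, {"x": 0, "y": 0, "z": -155, "wx": 0, "wy": 0, "wz": 0}, {"x": 0, "y": 0, "z": -210, "wx": 0, "wy": 0, "wz": 0}, {"x": 0, "y": 0, "z": -260, "wx": 0, "wy": 0, "wz": 0}], "grip": 0}}

```text
clock: 27.82
eef_pos: [559.5, 47.4, 291.5]
ee_rot: [0.0, 0.595, 0.804, 0.0]
ft_force: [-0.3, -0.3, 0.0]
grip_width: 0.999
grip_force: 0.0
```

Run:
```python
from h import *
s,r=pose();print(s['eef_pos'],s['q'].round(3))
# arm kinematics check points
a=robot.camera('scene')[150:290,240:440,::-1]
cv2.imwrite('pics/p1.png',cv2.resize(a,None,fx=4,fy=4,interpolation=2))
```

```text
[559.48579939  47.41670657 291.49872365] [ 0.043  0.04   1.936 -0.     1.165 -0.254]
```

View pics/p1.png

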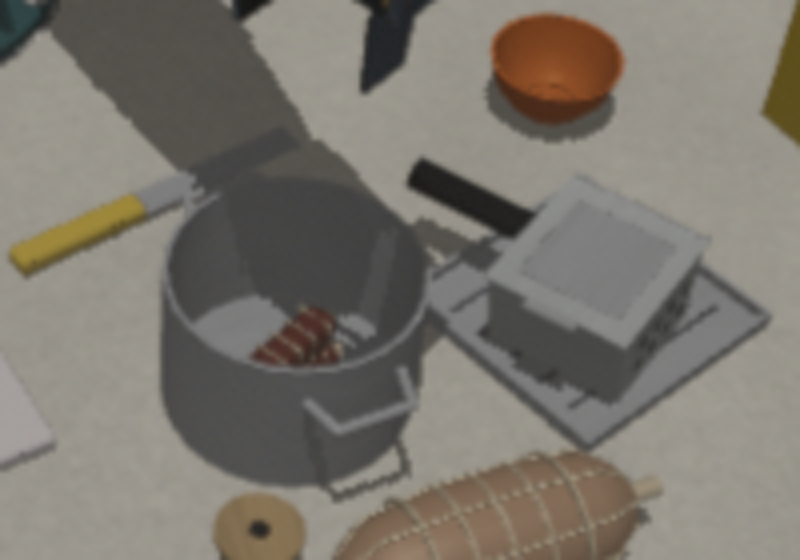

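The pot at (290,330) now holds both board salami, and the pan on its tray is at (600,270) with the handle end at (415,170). Next I'll measure the handle and set up the approach. The handle will be gripped on its diagonal flats from the hinge side, so a 135° roll ends with the tool level.

```bash
cat >> h.py <<'E'
G=58. # real grasp point lies this far behind the reported TCP
def toolrot(psi,t,tilt=np.pi/4,sg=1):
    "pan yaw psi (pan y=-cos,-sin), pan rolled t about its y pouring side down; tool body tilt from pan z toward +x"
    y=-np.array([np.cos(psi),np.sin(psi),0]);z=np.array([0,0,1.]);x=np.cross(y,z)
    Rt=R.from_rotvec(-y*t)
    tz=-(np.cos(tilt)*z+np.sin(tilt)*x);ty=sg*(np.cos(tilt)*x-np.sin(tilt)*z)
    return Rt*R.from_matrix(np.c_[np.cross(ty,tz),ty,tz])
def tcp(H,rot):return np.asarray(H)+rot.apply([0,0,G])
E
python3 - <<'E'
from h import *
# handle in both views
for n,(r0,r1,c0,c1) in(('top',(165,216,150,195)),('scene',(180,212,335,380))):
    V=robot.camera(n).max(2);m=np.zeros_like(V);m[r0:r1,c0:c1]=V[r0:r1,c0:c1]<40
    c=blobs(m,10)
    for k in c:
        for z in(70,83):print(n,z,rect(n,k,z),cv2.contourArea(k))
# gray lid edges in top? tray
from itertools import product
y=np.array([-1,0,0])
R0=toolrot(0,0)
print(R0.as_matrix().round(2), toolrot(0,np.radians(135)).as_matrix().round(2))
E
```

```text
top 70 [536.5 271.8  27.   18.4 -43.2] 39.0
top 83 [534.8 267.9  26.6  18.1 -43.2] 39.0
top 70 [558.3 224.2  34.1   7.6 -74.8] 14.5
top 83 [556.4 220.9  33.6   7.5 -74.8] 14.5
scene 70 [521.4 227.7  90.7  25.3  23.6] 141.5
scene 83 [531.3 218.4  89.5  25.   23.6] 141.5
[[-1.    0.    0.  ]
 [ 0.    0.71 -0.71]
 [-0.   -0.71 -0.71]] [[-1.  0.  0.]
 [ 0.  0.  1.]
 [ 0.  1. -0.]]
```

Run:
```python
from h import *
im=cv2.imread('pics/top0.png');V=im.max(2)
for th in(25,35,45):
    m=np.zeros_like(V);m[230:305,225:275]=V[230:305,225:275]<th
    for k in blobs(m,40):
        kk=k/1.4
        print(th,rect('top',kk,78),cv2.contourArea(k),k.reshape(-1,2).min(0),k.reshape(-1,2).max(0))
im=cv2.imread('pics/scene0.png');V=im.max(2)
for th in(25,35,45):
    m=np.zeros_like(V);m[255:300,470:530]=V[255:300,470:530]<th
    for k in blobs(m,40):
        kk=k/1.4
        for z in(70,80):print('s',th,z,rect('scene',kk,z),cv2.contourArea(k))
# lid corners in the scene (p1.png 4x crop at 240,150), z=86
c=np.array([[580,177],[712,240],[620,342],[488,270]])/4+[240,150]
print(on_plane('scene',c,86).round(0))
```

```text
25 [528.  219.9  93.5   6.8  22.1] 62.0 [242 244] [261 292]
35 [525.1 227.4  97.5  26.3  19.7] 573.5 [234 243] [262 295]
45 [526.6 223.8 100.6  32.6  23. ] 656.0 [233 242] [263 296]
s 45 70 [521.9 227.5  92.8  27.2  22.7] 314.0
s 45 80 [529.5 220.4  91.9  27.   22.7] 314.0
[[559. 304.  86.]
 [658. 345.  86.]
 [701. 224.  86.]
 [601. 187.  86.]]
```

Run:
```python
from h import *
def wr(rot,q1,s):
    M=(R.from_euler('z',-q1)*rot)
    M=R.from_euler('y',-s)*M*R.from_euler('z',-np.pi/2)
    e=M.as_euler('ZYZ');a=[];
    for q4,q5,q6 in(e,[e[0]+np.pi,-e[1],e[2]+np.pi]):
        if q5>0:a.append([round((q4+np.pi/2)%(2*np.pi)-np.pi/2,2),round(q5,2),round((q6+np.pi)%(2*np.pi)-np.pi,2)])
    return a
s,r=pose();print('check',wr(r,s['q'][0],s['q'][1]+s['q'][2]),s['q'][3:])
for sg in(1,-1):
  for q1,sd in((.2,115),(.2,135),(-.2,100),(-.2,125)):
    print(sg,q1,sd,[wr(toolrot(np.radians(21),np.radians(t),sg=sg),q1,np.radians(sd)) for t in(0,45,90,135)])
r0=toolrot(np.radians(21),0,sg=-1);H=(463,0,330);go(tcp(H,r0),r0);r0=toolrot(np.radians(21),0,sg=1);go(tcp(H,r0),r0)
```

```text
check [[np.float64(0.0), np.float64(1.16), np.float64(-0.25)]] [ 2.58350882e-05  1.16166131e+00 -2.53948671e-01]
1 0.2 115 [[[np.float64(-0.87), np.float64(1.15), np.float64(-1.36)]], [[np.float64(0.0), np.float64(1.13), np.float64(-1.74)]], [[np.float64(0.79), np.float64(1.38), np.float64(-2.0)]], [[np.float64(1.5), np.float64(1.72), np.float64(-2.01)]]]
1 0.2 135 [[[np.float64(-1.03), np.float64(0.95), np.float64(-1.03)]], [[np.float64(0.0), np.float64(0.79), np.float64(-1.74)]], [[np.float64(0.87), np.float64(1.14), np.float64(-2.27)]], [[np.float64(1.45), np.float64(1.69), np.float64(-2.36)]]]
1 -0.2 100 [[[np.float64(-0.76), np.float64(1.05), np.float64(-1.86)]], [[np.float64(0.0), np.float64(1.4), np.float64(-2.14)]], [[np.float64(0.66), np.float64(1.82), np.float64(-2.11)]], [[np.float64(1.46), np.float64(2.13), np.float64(-1.78)]]]
1 -0.2 125 [[[np.float64(-1.03), np.float64(0.77), np.float64(-1.43)]], [[np.float64(0.0), np.float64(0.96), np.float64(-2.14)]], [[np.float64(0.64), np.float64(1.48), np.float64(-2.37)]], [[np.float64(1.22), np.float64(2.03), np.float64(-2.26)]]]

[... 385 characters left out ...]
7), np.float64(1.14), np.float64(0.87)]], [[np.float64(1.45), np.float64(1.69), np.float64(0.78)]]]
-1 -0.2 100 [[[np.float64(-0.76), np.float64(1.05), np.float64(1.28)]], [[np.float64(0.0), np.float64(1.4), np.float64(1.0)]], [[np.float64(0.66), np.float64(1.82), np.float64(1.03)]], [[np.float64(1.46), np.float64(2.13), np.float64(1.36)]]]
-1 -0.2 125 [[[np.float64(-1.03), np.float64(0.77), np.float64(1.71)]], [[np.float64(0.0), np.float64(0.96), np.float64(1.0)]], [[np.float64(0.64), np.float64(1.48), np.float64(0.77)]], [[np.float64(1.22), np.float64(2.03), np.float64(0.88)]]]
shift [ -57.7 -104.7    2.5] turn [-0.625 -0.589  1.416]
shift [ -57.7 -104.7    2.5] turn [ 0.6   -0.637 -1.549]
```

Call:
{"method": "step_arm", "body": {"targets": [{"x": -12, "y": -21, "z": -10, "wx": -0.063, "wy": -0.059, "wz": 0.142}, {"x": -23, "y": -42, "z": -10, "wx": -0.125, "wy": -0.118, "wz": 0.283}, {"x": -35, "y": -63, "z": -10, "wx": -0.188, "wy": -0.177, "wz": 0.425}, {"x": -46, "y": -84, "z": -5, "wx": -0.25, "wy": -0.236, "wz": 0.566}, {"x": -58, "y": -105, "z": 0, "wx": -0.313, "wy": -0.295, "wz": 0.708}]}}

```text
clock: 28.6
eef_pos: [474.9, -39.3, 287.8]
ee_rot: [0.206, 0.822, 0.53, 0.037]
ft_force: [0.8, -0.4, 0.6]
grip_width: 0.999
grip_force: 0.0
```

Run:
```python
from h import *
s,r=pose();print(s['eef_pos'],s['q'].round(4),s['clock'])
r0=toolrot(np.radians(21),0,sg=-1);H=(463,0,330);go(tcp(H,r0),r0)
```

```text
[474.94876809 -39.34157242 287.82042693] [ 0.0706 -0.2539  2.254  -0.4162  0.91    0.7163] 28.6
shift [ 1.9  2.4 -0.6] turn [-0.314 -0.29   0.706]
```

Call:
{"method": "step_arm", "body": {"targets": [{"x": 2, "y": 2, "z": 0, "wx": -0.063, "wy": -0.058, "wz": 0.141}, {"x": 2, "y": 2, "z": 0, "wx": -0.126, "wy": -0.116, "wz": 0.282}, {"x": 2, "y": 2, "z": 0, "wx": -0.188, "wy": -0.174, "wz": 0.424}, {"x": 2, "y": 2, "z": 0, "wx": -0.251, "wy": -0.232, "wz": 0.565}, {"x": 2, "y": 2, "z": 0, "wx": -0.314, "wy": -0.29, "wz": 0.706}]}}

```text
clock: 29.22
eef_pos: [478.0, -37.7, 288.4]
ee_rot: [0.377, 0.908, 0.169, 0.07]
ft_force: [0.9, 0.2, 1.1]
grip_width: 1.003
grip_force: 0.0
```

```bash
cat >> h.py <<'E'
from scipy.optimize import least_squares
def fk(q,p):
    a1,d,h,L2,a3,L3,L6=p
    b=R.from_euler('z',q[0]);r2=R.from_euler('y',q[1]);r3=R.from_euler('y',q[1]+q[2])
    X=np.array([a1,d,h])+r2.apply([0,0,L2])+r3.apply([a3,0,L3])
    w=b*r3*R.from_euler('ZYZ',[q[3],q[4],q[5]])*R.from_euler('z',np.pi/2)
    return b.apply(X)+w.apply([0,0,L6]),w
def ik(pos,rot,p,q0):
    lo=np.array([-2.77,-.74,0,-1.06,.31,-3.08]);hi=np.array([2.77,2.19,2.66,4.2,2.87,3.08])
    def f(q):
        x,w=fk(q,p);return np.r_[(x-pos)/100,(w.inv()*rot).as_rotvec()]
    s=least_squares(f,np.clip(q0,lo+.01,hi-.01),bounds=(lo,hi));return s.x,np.linalg.norm(s.fun)
E
python3 - <<'E'
from h import *
s,r=pose();print(s['eef_pos'],s['q'].round(4),s['clock'])
D=[([-1.3,.3793,1.7344,0,1.0287,-.033],[209.37,-667.8,181.6]),([.028,.012,1.917,0,1.213,-.053],[556.9,39.1,317.74]),([-.42,.27,2.21,0,.67,-.3],[453.25,-175.86,49.34]),([.043,.04,1.936,0,1.165,-.254],[559.48,47.4,291.5]),([.0706,-.2539,2.254,-.4162,.91,.7163],[474.95,-39.34,287.8]),(s['q'],s['eef_pos'])]
f=lambda p:np.concatenate([fk(q,p)[0]-x for q,x in D])
o=least_squares(f,[50,20,400,400,0,450,250]);print(o.x.round(1),f(o.x).round(1))
np.save('p.npy',o.x)
print('rot err',[(fk(s['q'],o.x)[1].inv()*r).magnitude()])
psi=np.radians(21)
for nm,H,ts in(('pick',(525,226,75),(0,)),('lift',(525,226,250),(0,)),('pour',(463,0,250),(0,30,60,90,110,135,150,165))):
    q=s['q']
    for t in ts:
        rr=toolrot(psi,np.radians(t),sg=-1);q,e=ik(tcp(H,rr),rr,o.x,q);print(nm,t,q.round(2),round(e,4))
E
```

```text
[478.02731765 -37.6765015  288.44901068] [ 0.3278 -0.0912  2.2422 -0.8878  1.1483  1.9817] 29.225
[  6.8  23.4 314.4 551.2  41.3 596.5 300.7] [ 0.4 -0.4  0.5 -0.4 -0.1 -0.8 -0.8 -0.6 -0.5 -0.1  0.1 -0.2 -0.1  0.2
 -0.   0.5  0.4  0.9]
rot err [5.474255194514172e-16]
pick 0 [ 0.66  0.59  1.98 -0.89  1.06  2.51] 0.0
lift 0 [ 0.66  0.31  1.96 -0.79  1.26  2.27] 0.0
pour 0 [ 0.33  0.04  2.29 -0.97  1.03  2.15] 0.0
pour 30 [ 0.08 -0.04  2.24 -0.32  0.9   1.48] 0.0
pour 60 [-0.17  0.04  2.15  0.25  1.1   0.9 ] 0.0
pour 90 [-0.34  0.23  2.07  0.57  1.44  0.61] 0.0
pour 110 [-0.4   0.38  2.03  0.71  1.67  0.5 ] 0.0
pour 135 [-0.43  0.58  1.99  0.86  1.96  0.42] 0.0
pour 150 [-0.42  0.69  1.99  0.94  2.14  0.38] 0.0
pour 165 [-0.39  0.79  1.99  1.03  2.32  0.36] 0.0
```

The fitted arm model reproduces every reading to within 1 mm, and the pick, lift and pour are all reachable. Now to the pre-grasp.

Run:
```python
from h import *
r0=toolrot(np.radians(21),0,sg=-1);tz=r0.apply([0,0,1])
H=np.array((525,226,70.))
print('bowl',on_plane('top',np.array([[157,330]])/1.4,50))
for back in(200,70):go(tcp(H-back*tz,r0),r0)
go(tcp(H+[0,0,330-70]+np.array([-50,120,0]),r0),r0)
```

```text
bowl [[413.16256627 398.72736547  50.        ]]
shift [ 138.7 -316.3 -150.1] turn [0.001 0.    0.001]
shift [ 138.7 -316.4  -20.1] turn [0.001 0.    0.001]
shift [ 134.9 -224.2 -225.7] turn [0.001 0.    0.001]
```

Call:
{"method": "step_arm", "body": {"targets": [{"x": 22, "y": -50, "z": -28, "wx": 0, "wy": 0, "wz": 0}, {"x": 44, "y": -98, "z": -52, "wx": 0, "wy": 0, "wz": 0}, {"x": 66, "y": -147, "z": -75, "wx": 0, "wy": 0, "wz": 0}, {"x": 88, "y": -196, "z": -98, "wx": 0, "wy": 0, "wz": 0}, {"x": 108, "y": -245, "z": -120, "wx": 0, "wy": 0, "wz": 0}], "grip": 0.3}}

```text
clock: 29.85
eef_pos: [485.0, 243.5, 199.3]
ee_rot: [0.376, 0.908, 0.171, 0.069]
ft_force: [-0.2, -0.2, -0.4]
grip_width: 0.7
grip_force: 0.0
```

Call:
{"method": "step_arm", "body": {"targets": [{"x": 20, "y": -45, "z": -20, "wx": 0, "wy": 0, "wz": 0}, {"x": 30.5, "y": -71, "z": 0, "wx": 0, "wy": 0, "wz": 0}, {"x": 30.5, "y": -71, "z": 40, "wx": 0, "wy": 0, "wz": 0}, {"x": 30.5, "y": -71, "z": 70, "wx": 0, "wy": 0, "wz": 0}, {"x": 30.5, "y": -71, "z": 70, "wx": 0, "wy": 0, "wz": 0}]}}

```text
clock: 30.48
eef_pos: [512.5, 251.5, 99.2]
ee_rot: [0.377, 0.908, 0.171, 0.068]
ft_force: [0.6, -0.9, 0.2]
grip_width: 0.7
grip_force: 0.0
```

Run:
```python
from h import *
s,r=pose();print(s['eef_pos'],s['grip_width'],s['q'].round(2))
r0=toolrot(np.radians(21),0,sg=-1);H=np.array((525,226,70.));go(tcp(H,r0),r0)
o=[]
for n,(r0_,c0) in(('top',(110,100)),('scene',(140,310))):
    a=cv2.resize(robot.camera(n)[r0_:r0_+130,c0:c0+130,::-1],None,fx=3,fy=3,interpolation=2)
    for d,col in(((0,0,-G),(0,0,255)),((16,32,-39),(0,255,0)),((-16,32,-39),(0,255,0)),((16,-32,-39),(0,255,255)),((-16,-32,-39),(0,255,255))):
        u=((project(n,s['eef_pos']+r.apply(d))-[c0,r0_])*3).astype(int).tolist();cv2.circle(a,u,3,col,-1)
    for y in(58,108,158):
        X=H+(y-108)*np.array([-np.cos(np.radians(21)),-np.sin(np.radians(21)),0]);u=((project(n,X)-[c0,r0_])*3).astype(int).tolist();cv2.circle(a,u,3,(255,0,255),-1)
    o.append(a)
cv2.imwrite('pics/g1.png',np.hstack(o))
```

```text
[512.45093058 251.54264812  99.17009478] 0.6997922821622253 [ 0.76  0.51  1.93 -0.77  1.2   2.44]
shift [ 2.8 -0.6 98.7] turn [0.001 0.002 0.007]
```

View pics/g1.png

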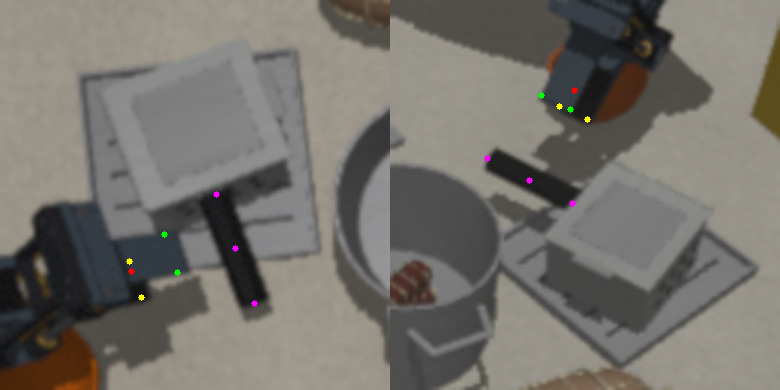

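The top crop shows the handle axis lying under my predicted line, with the open jaws to its left and aligned with it. The scene crop agrees. I'll advance along the tool axis and grip.

Call:
{"method": "step_arm", "body": {"targets": [{"x": 3, "y": 0, "z": 30, "wx": 0, "wy": 0, "wz": 0}, {"x": 3, "y": 0, "z": 55, "wx": 0, "wy": 0, "wz": 0}, {"x": 3, "y": 0, "z": 75, "wx": 0, "wy": 0, "wz": 0}, {"x": 3, "y": 0, "z": 90, "wx": 0, "wy": 0, "wz": 0}, {"x": 3, "y": 0, "z": 98, "wx": 0, "wy": 0, "wz": 0}]}}

```text
clock: 31.2
eef_pos: [541.7, 189.7, 31.7]
ee_rot: [0.376, 0.908, 0.17, 0.07]
ft_force: [0.0, -0.6, 0.1]
grip_width: 0.702
grip_force: 0.0
```

Call:
{"method": "step_arm", "body": {"targets": [{"x": 0, "y": 0, "z": 0, "wx": 0, "wy": 0, "wz": 0}, {"x": 0, "y": 0, "z": 0, "wx": 0, "wy": 0, "wz": 0}, {"x": 0, "y": 0, "z": 0, "wx": 0, "wy": 0, "wz": 0}, {"x": 0, "y": 0, "z": 0, "wx": 0, "wy": 0, "wz": 0}, {"x": 0, "y": 0, "z": 0, "wx": 0, "wy": 0, "wz": 0}], "grip": 1}}

```text
clock: 31.82
eef_pos: [541.4, 190.3, 32.1]
ee_rot: [0.376, 0.908, 0.171, 0.07]
ft_force: [-0.8, 0.7, -2.8]
grip_width: 0.283
grip_force: 30.0
```

Call:
{"method": "step_arm", "body": {"targets": [{"x": 0, "y": 0, "z": 0, "wx": 0, "wy": 0, "wz": 0}, {"x": 0, "y": 0, "z": 0, "wx": 0, "wy": 0, "wz": 0}, {"x": 0, "y": 0, "z": 0, "wx": 0, "wy": 0, "wz": 0}, {"x": 0, "y": 0, "z": 0, "wx": 0, "wy": 0, "wz": 0}, {"x": 0, "y": 0, "z": 0, "wx": 0, "wy": 0, "wz": 0}]}}

```text
clock: 32.45
eef_pos: [541.6, 190.3, 32.3]
ee_rot: [0.376, 0.908, 0.171, 0.07]
ft_force: [0.8, -0.8, -4.0]
grip_width: 0.281
grip_force: 30.0
```

Run:
```python
from h import *
s,r=pose();print(s['eef_pos'].tolist(),s['ee_rot'].tolist(),s['grip_width'],s['ft_force'],s['q'].round(2))
go(s['eef_pos']+[0,0,60]);go(s['eef_pos']+[0,0,190])
```

```text
[541.5994332315179, 190.25496328489012, 32.25151767132072] [0.37583999834668597, 0.9081805598503729, 0.1705207855416659, 0.06982140109507438] 0.2809316042572333 [ 0.77714477 -0.78582577 -4.02110782] [ 0.66  0.6   1.97 -0.88  1.07  2.5 ]
shift [ -0.1  42.4 -42.5] turn [0. 0. 0.]
shift [  -0.3  134.2 -134.5] turn [0. 0. 0.]
```

Call:
{"method": "step_arm", "body": {"targets": [{"x": 0, "y": 10, "z": -10, "wx": 0, "wy": 0, "wz": 0}, {"x": 0, "y": 27, "z": -27, "wx": 0, "wy": 0, "wz": 0}, {"x": 0, "y": 48, "z": -48, "wx": 0, "wy": 0, "wz": 0}, {"x": 0, "y": 72, "z": -72, "wx": 0, "wy": 0, "wz": 0}, {"x": 0, "y": 96, "z": -96, "wx": 0, "wy": 0, "wz": 0}]}}

```text
clock: 33.08
eef_pos: [541.7, 190.2, 170.0]
ee_rot: [0.376, 0.908, 0.17, 0.07]
ft_force: [0.4, -0.0, -3.8]
grip_width: 0.284
grip_force: 30.0
```

Call:
{"method": "step_arm", "body": {"targets": [{"x": 0, "y": 20, "z": -20, "wx": 0, "wy": 0, "wz": 0}, {"x": 0, "y": 35, "z": -35, "wx": 0, "wy": 0, "wz": 0}, {"x": 0, "y": 42, "z": -42, "wx": 0, "wy": 0, "wz": 0}, {"x": 0, "y": 42, "z": -42, "wx": 0, "wy": 0, "wz": 0}, {"x": 0, "y": 42, "z": -42, "wx": 0, "wy": 0, "wz": 0}]}}

```text
clock: 33.7
eef_pos: [541.5, 189.9, 226.5]
ee_rot: [0.376, 0.908, 0.171, 0.069]
ft_force: [-0.5, -0.1, -4.2]
grip_width: 0.283
grip_force: 30.0
```

Run:
```python
from h import *
s,r=pose();print(s['eef_pos'],s['grip_width'],s['ft_force'],s['moment'])
r0=toolrot(np.radians(21),0,sg=-1);H=(463,0,260.);go(tcp(H,r0),r0)
a=cv2.resize(robot.camera('scene')[90:280,240:440,::-1],None,fx=3,fy=3,interpolation=2);cv2.imwrite('pics/l1.png',a)
```

```text
[541.49849122 189.91605723 226.4714934 ] 0.28279274434138135 [-0.45003945 -0.12619687 -4.16942388] [ 0.71736853  0.65666274 -0.04267198]
shift [-142.1  128.6  139.6] turn [-0.001 -0.001  0.005]
```

View pics/l1.png

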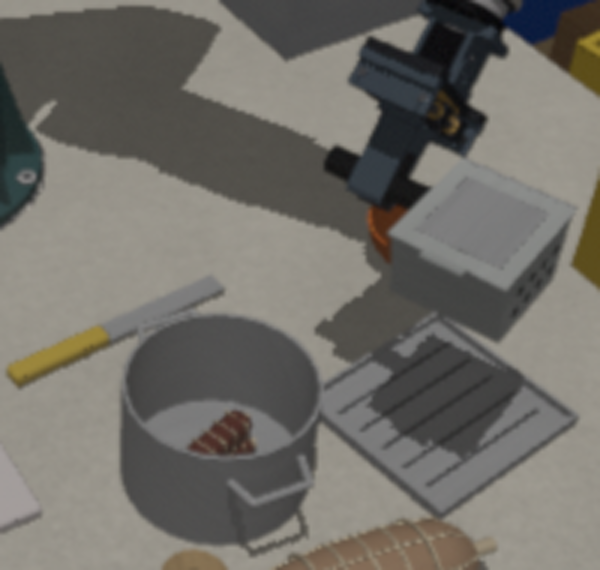

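The pan hangs level in the gripper at about (480,240) with its lid shut, and the tray is clear. Moving over the pot and pouring.

Call:
{"method": "step_arm", "body": {"targets": [{"x": -15, "y": 14, "z": 15, "wx": 0, "wy": 0, "wz": 0}, {"x": -45, "y": 41, "z": 45, "wx": 0, "wy": 0, "wz": 0}, {"x": -80, "y": 73, "z": 79, "wx": 0, "wy": 0, "wz": 0}, {"x": -115, "y": 104, "z": 113, "wx": 0, "wy": 0, "wz": 0}, {"x": -138, "y": 125, "z": 136, "wx": 0, "wy": 0, "wz": 0}]}}

```text
clock: 34.38
eef_pos: [478.5, -33.8, 218.8]
ee_rot: [0.376, 0.908, 0.171, 0.069]
ft_force: [1.0, -0.7, -4.3]
grip_width: 0.281
grip_force: 30.0
```

Call:
{"method": "step_arm", "body": {"targets": [{"x": -4, "y": 0, "z": 5, "wx": 0, "wy": 0, "wz": 0}, {"x": -4, "y": -4, "z": 10, "wx": 0, "wy": 0, "wz": 0}, {"x": -4, "y": -9, "z": 16, "wx": 0, "wy": 0, "wz": 0}, {"x": -4, "y": -9, "z": 16, "wx": 0, "wy": 0, "wz": 0}, {"x": -4, "y": -9, "z": 16, "wx": 0, "wy": 0, "wz": 0}]}}

```text
clock: 35.0
eef_pos: [478.4, -37.4, 201.9]
ee_rot: [0.376, 0.908, 0.171, 0.07]
ft_force: [0.7, -0.4, -3.0]
grip_width: 0.28
grip_force: 30.0
```

Run:
```python
from h import *
s,r=pose();print(s['eef_pos'],s['grip_width'],s['q'].round(2))
for t in(0,49,97,146):
    r0=toolrot(np.radians(21),np.radians(t),sg=-1);H=(463,0,242.);go(tcp(H,r0),r0)
```

```text
[478.40043209 -37.40685446 201.88395506] 0.2803343992889386 [ 0.33  0.06  2.29 -0.97  1.03  2.16]
shift [-1.  -0.2  1. ] turn [-0.001 -0.002  0.005]
shift [ -0.7 -44.  -18.9] turn [ 0.854 -0.     0.005]
shift [ -0.6 -57.9 -64. ] turn [1.692 0.002 0.005]
shift [  -0.6  -32.8 -105. ] turn [2.547 0.005 0.005]
```

Call:
{"method": "step_arm", "body": {"targets": [{"x": 0, "y": -9.8, "z": -0.8, "wx": 0.17, "wy": 0, "wz": 0}, {"x": 0, "y": -19.3, "z": -3.3, "wx": 0.34, "wy": 0, "wz": 0}, {"x": 0, "y": -28.3, "z": -7.4, "wx": 0.51, "wy": 0, "wz": 0}, {"x": 0, "y": -36.5, "z": -12.9, "wx": 0.68, "wy": 0, "wz": 0}, {"x": 0, "y": -43.6, "z": -19.7, "wx": 0.85, "wy": 0, "wz": 0}]}}

```text
clock: 35.62
eef_pos: [462.4, 4.4, 186.2]
ee_rot: [-0.035, 0.982, 0.185, -0.006]
ft_force: [-0.6, 0.5, -5.4]
grip_width: 0.285
grip_force: 30.0
```

Call:
{"method": "step_arm", "body": {"targets": [{"x": 0, "y": -9.8, "z": -0.8, "wx": 0.17, "wy": 0, "wz": 0}, {"x": 0, "y": -19.3, "z": -3.3, "wx": 0.34, "wy": 0, "wz": 0}, {"x": 0, "y": -28.3, "z": -7.4, "wx": 0.51, "wy": 0, "wz": 0}, {"x": 0, "y": -36.5, "z": -12.9, "wx": 0.68, "wy": 0, "wz": 0}, {"x": 0, "y": -43.6, "z": -19.7, "wx": 0.85, "wy": 0, "wz": 0}]}}

```text
clock: 36.25
eef_pos: [447.3, 42.8, 208.3]
ee_rot: [-0.436, 0.881, 0.165, -0.082]
ft_force: [0.0, -0.1, -4.9]
grip_width: 0.284
grip_force: 30.0
```

Call:
{"method": "step_arm", "body": {"targets": [{"x": 0, "y": -9.8, "z": -0.8, "wx": 0.17, "wy": 0, "wz": 0}, {"x": 0, "y": -19.3, "z": -3.3, "wx": 0.34, "wy": 0, "wz": 0}, {"x": 0, "y": -28.3, "z": -7.4, "wx": 0.51, "wy": 0, "wz": 0}, {"x": 0, "y": -36.5, "z": -12.9, "wx": 0.68, "wy": 0, "wz": 0}, {"x": 0, "y": -43.6, "z": -19.7, "wx": 0.85, "wy": 0, "wz": 0}]}}

```text
clock: 36.88
eef_pos: [443.4, 52.9, 254.3]
ee_rot: [0.76, -0.623, -0.117, 0.143]
ft_force: [0.1, -0.1, -3.1]
grip_width: 0.284
grip_force: 30.0
```

Call:
{"method": "step_arm", "body": {"targets": [{"x": 0, "y": 0, "z": 0, "wx": 0, "wy": 0, "wz": 0}, {"x": 0, "y": 0, "z": 0, "wx": 0, "wy": 0, "wz": 0}, {"x": 0, "y": 0, "z": 0, "wx": 0, "wy": 0, "wz": 0}, {"x": 0, "y": 0, "z": 0, "wx": 0, "wy": 0, "wz": 0}, {"x": 0, "y": 0, "z": 0, "wx": 0, "wy": 0, "wz": 0}]}}

```text
clock: 37.5
eef_pos: [442.8, 53.5, 254.5]
ee_rot: [0.759, -0.625, -0.117, 0.143]
ft_force: [-0.1, -0.1, -3.0]
grip_width: 0.282
grip_force: 30.0
```

Run:
```python
from h import *
s,r=pose();print(s['eef_pos'],s['grip_width'],s['ft_force'],s['q'].round(2))
r0=toolrot(np.radians(21),np.radians(146),sg=-1);H=(463,0,242.);go(tcp(H,r0),r0)
o=[cv2.resize(robot.camera(n)[r0_:r0_+160,c0:c0+160,::-1],None,fx=2.5,fy=2.5,interpolation=2) for n,(r0_,c0) in(('top',(100,150)),('scene',(120,230)))]
cv2.imwrite('pics/pour.png',np.hstack(o))
```

```text
[442.80912532  53.48037179 254.52095118] 0.28188624876075724 [-0.1145803  -0.10687566 -3.01578862] [-0.42  0.67  1.98  0.92  2.09  0.39]
shift [-0.3  1.4 -0.5] turn [-0.001  0.004 -0.001]
```

View pics/pour.png

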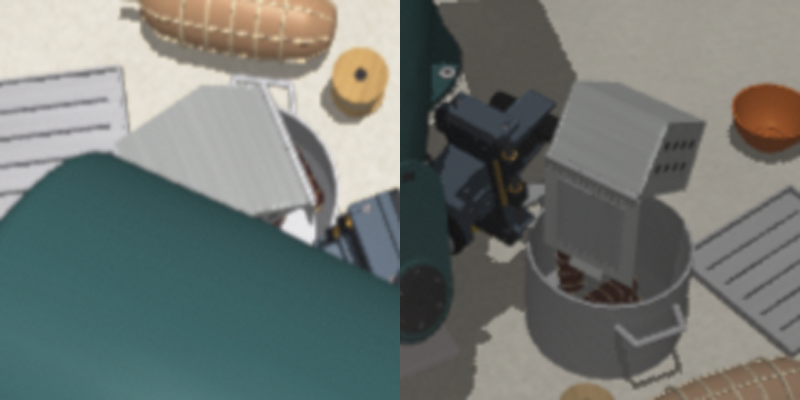

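The right crop shows the pan inverted with its lid hanging plumb into the pot mouth, and the salami in the pot at about (590,285). The force is down to 3.0 N, which is the empty pan. Rolling back upright.

Call:
{"method": "step_arm", "body": {"targets": [{"x": 0, "y": 9.8, "z": -0.8, "wx": -0.17, "wy": 0, "wz": 0}, {"x": 0, "y": 19.3, "z": -3.3, "wx": -0.34, "wy": 0, "wz": 0}, {"x": 0, "y": 28.3, "z": -7.4, "wx": -0.51, "wy": 0, "wz": 0}, {"x": 0, "y": 36.5, "z": -12.9, "wx": -0.68, "wy": 0, "wz": 0}, {"x": 0, "y": 43.6, "z": -19.7, "wx": -0.85, "wy": 0, "wz": 0}]}}

```text
clock: 38.22
eef_pos: [446.8, 42.7, 207.6]
ee_rot: [-0.432, 0.883, 0.165, -0.081]
ft_force: [-0.2, 1.5, -3.9]
grip_width: 0.279
grip_force: 30.0
```

Call:
{"method": "step_arm", "body": {"targets": [{"x": 0, "y": 9.8, "z": -0.8, "wx": -0.17, "wy": 0, "wz": 0}, {"x": 0, "y": 19.3, "z": -3.3, "wx": -0.34, "wy": 0, "wz": 0}, {"x": 0, "y": 28.3, "z": -7.4, "wx": -0.51, "wy": 0, "wz": 0}, {"x": 0, "y": 36.5, "z": -12.9, "wx": -0.68, "wy": 0, "wz": 0}, {"x": 0, "y": 43.6, "z": -19.7, "wx": -0.85, "wy": 0, "wz": 0}]}}

```text
clock: 38.85
eef_pos: [461.8, 3.7, 185.5]
ee_rot: [-0.03, 0.982, 0.184, -0.006]
ft_force: [-0.3, -0.7, -3.8]
grip_width: 0.284
grip_force: 30.0
```

Call:
{"method": "step_arm", "body": {"targets": [{"x": 0, "y": 9.8, "z": -0.8, "wx": -0.17, "wy": 0, "wz": 0}, {"x": 0, "y": 19.3, "z": -3.3, "wx": -0.34, "wy": 0, "wz": 0}, {"x": 0, "y": 28.3, "z": -7.4, "wx": -0.51, "wy": 0, "wz": 0}, {"x": 0, "y": 36.5, "z": -12.9, "wx": -0.68, "wy": 0, "wz": 0}, {"x": 0, "y": 43.6, "z": -19.7, "wx": -0.85, "wy": 0, "wz": 0}]}}

```text
clock: 39.48
eef_pos: [478.1, -37.8, 202.7]
ee_rot: [0.378, 0.907, 0.17, 0.071]
ft_force: [-0.5, -0.7, -3.2]
grip_width: 0.287
grip_force: 30.0
```

Run:
```python
from h import *
s,r=pose();print(s['eef_pos'],s['grip_width'],s['ft_force'],s['q'].round(2))
rg=R.from_quat([0.90818,0.17052,0.06982,0.37584])
P0=np.array([541.6,190.25,32.25])
go(P0+[0,0,190],rg);go(P0,rg)
```

```text
[478.10627583 -37.75853825 202.66399531] 0.28660645403628865 [-0.46360575 -0.68100286 -3.1713872 ] [ 0.33  0.06  2.29 -0.98  1.03  2.16]
shift [ 141.9 -119.5 -148.3] turn [ 0.006 -0.002 -0.001]
shift [ 141.8 -254.4  -14.6] turn [ 0.006 -0.002 -0.001]
```

Call:
{"method": "step_arm", "body": {"targets": [{"x": 14, "y": -12, "z": -15, "wx": 0, "wy": 0, "wz": 0}, {"x": 45, "y": -38, "z": -47, "wx": 0, "wy": 0, "wz": 0}, {"x": 80, "y": -67, "z": -84, "wx": 0, "wy": 0, "wz": 0}, {"x": 115, "y": -97, "z": -120, "wx": 0, "wy": 0, "wz": 0}, {"x": 136, "y": -114, "z": -142, "wx": 0, "wy": 0, "wz": 0}]}}

```text
clock: 40.1
eef_pos: [539.5, 182.6, 221.5]
ee_rot: [0.376, 0.908, 0.171, 0.07]
ft_force: [-0.2, -0.8, -2.3]
grip_width: 0.282
grip_force: 30.0
```

Call:
{"method": "step_arm", "body": {"targets": [{"x": 6, "y": -5.5, "z": -6, "wx": 0.003, "wy": 0, "wz": 0}, {"x": 6, "y": -25, "z": 14, "wx": 0.003, "wy": 0, "wz": 0}, {"x": 6, "y": -55, "z": 44, "wx": 0.003, "wy": 0, "wz": 0}, {"x": 6, "y": -80, "z": 69, "wx": 0.003, "wy": 0, "wz": 0}, {"x": 6, "y": -95, "z": 84, "wx": 0.003, "wy": 0, "wz": 0}]}}

```text
clock: 40.72
eef_pos: [540.9, 188.4, 93.5]
ee_rot: [0.375, 0.909, 0.171, 0.068]
ft_force: [0.9, 0.2, -2.8]
grip_width: 0.288
grip_force: 30.0
```

Run:
```python
from h import *
s,r=pose();print(s['eef_pos'],s['grip_width'],s['ft_force'])
rg=R.from_quat([0.90818,0.17052,0.06982,0.37584])
P0=np.array([541.6,190.25,32.25]);go(P0+[0,0,6],rg);go(P0,rg)
```

```text
[540.94719901 188.39046737  93.46490014] 0.28827882254709325 [ 0.94253695  0.18989184 -2.82815906]
shift [  1.5 -40.   38.1] turn [-0.003  0.002  0.001]
shift [  1.5 -44.2  42.4] turn [-0.003  0.002  0.001]
```

Call:
{"method": "step_arm", "body": {"targets": [{"x": 1.5, "y": -12, "z": 10, "wx": 0, "wy": 0, "wz": 0}, {"x": 1.5, "y": -25, "z": 23, "wx": 0, "wy": 0, "wz": 0}, {"x": 1.5, "y": -35, "z": 33, "wx": 0, "wy": 0, "wz": 0}, {"x": 1.5, "y": -41, "z": 39, "wx": 0, "wy": 0, "wz": 0}, {"x": 1.5, "y": -43.5, "z": 41.5, "wx": 0, "wy": 0, "wz": 0}]}}

```text
clock: 41.35
eef_pos: [542.5, 191.3, 35.1]
ee_rot: [0.375, 0.909, 0.17, 0.069]
ft_force: [-4.0, -3.5, 6.2]
grip_width: 0.283
grip_force: 30.1
```

Call:
{"method": "step_arm", "body": {"targets": [{"x": 0, "y": 0, "z": 0, "wx": 0, "wy": 0, "wz": 0}, {"x": 0, "y": -0.4, "z": 0.4, "wx": 0, "wy": 0, "wz": 0}, {"x": 0, "y": -0.7, "z": 0.7, "wx": 0, "wy": 0, "wz": 0}, {"x": 0, "y": -0.7, "z": 0.7, "wx": 0, "wy": 0, "wz": 0}, {"x": 0, "y": -0.7, "z": 0.7, "wx": 0, "wy": 0, "wz": 0}]}}

```text
clock: 41.98
eef_pos: [542.8, 191.7, 34.7]
ee_rot: [0.375, 0.909, 0.17, 0.07]
ft_force: [-5.2, -3.5, 6.6]
grip_width: 0.285
grip_force: 30.1
```

Contact is at nearly the original height, so the pan is standing on the tray. Releasing and backing out along the tool axis.

Call:
{"method": "step_arm", "body": {"targets": [{"x": 0, "y": 0.7, "z": -0.7, "wx": 0, "wy": 0, "wz": 0}, {"x": 0, "y": 0.7, "z": -0.7, "wx": 0, "wy": 0, "wz": 0}, {"x": 0, "y": 0.7, "z": -0.7, "wx": 0, "wy": 0, "wz": 0}, {"x": 0, "y": 0.7, "z": -0.7, "wx": 0, "wy": 0, "wz": 0}, {"x": 0, "y": 0.7, "z": -0.7, "wx": 0, "wy": 0, "wz": 0}], "grip": 0.45}}

```text
clock: 42.6
eef_pos: [542.7, 191.8, 35.0]
ee_rot: [0.374, 0.909, 0.171, 0.07]
ft_force: [-0.4, 0.1, 0.1]
grip_width: 0.548
grip_force: 0.0
```

Call:
{"method": "step_arm", "body": {"targets": [{"x": 0, "y": 0, "z": -20, "wx": 0, "wy": 0, "wz": 0}, {"x": 0, "y": 0, "z": -60, "wx": 0, "wy": 0, "wz": 0}, {"x": 0, "y": 0, "z": -110, "wx": 0, "wy": 0, "wz": 0}, {"x": 0, "y": 0, "z": -160, "wx": 0, "wy": 0, "wz": 0}, {"x": 0, "y": 0, "z": -220, "wx": 0, "wy": 0, "wz": 0}]}}

```text
clock: 43.22
eef_pos: [485.4, 337.7, 193.1]
ee_rot: [0.374, 0.909, 0.171, 0.069]
ft_force: [0.2, 1.1, 0.1]
grip_width: 0.551
grip_force: 0.0
```

Run:
```python
from h import *
s,r=pose();print(s['eef_pos'],s['grip_width'],s['ft_force'],s['q'].round(2))
# knob of the laid cover, both views
im=robot.camera('top');V=im.max(2);m=np.zeros_like(V);u=project('top',(700,-262,45)).astype(int);m[u[1]-30:u[1]+30,u[0]-30:u[0]+30]=V[u[1]-30:u[1]+30,u[0]-30:u[0]+30]<50
for c in blobs(m,15):print('knob top',rect('top',c,48))
im=robot.camera('scene');V=im.max(2);m=np.zeros_like(V);u=project('scene',(700,-262,45)).astype(int);m[u[1]-30:u[1]+30,u[0]-30:u[0]+30]=V[u[1]-30:u[1]+30,u[0]-30:u[0]+30]<50
for c in blobs(m,15):print('knob scene',rect('scene',c,43))
# pot rim circle in top (ellipse) 
cv2.imwrite('pics/fin1.png',np.hstack([cv2.resize(robot.camera(n)[r0_:r0_+180,c0:c0+200,::-1],None,fx=2,fy=2,interpolation=2) for n,(r0_,c0) in(('top',(90,110)),('scene',(120,240)))]))
r1=down(np.radians(-15));go((700,-262,150),r1);go((520,250,320),r1)
```

```text
[485.43016055 337.74615776 193.11549832] 0.5514504113465554 [0.24501226 1.06326658 0.09472645] [ 0.88  0.43  1.82 -0.67  1.39  2.38]
knob top [ 697.8 -259.4   34.6   26.4  -44.1]
knob scene [ 701.3 -260.1   37.5   27.1  -26.7]
shift [-19.1 422.4 477.5] turn [ 0.721  0.365 -0.887]
shift [ -0.5 156.5 -24.9] turn [ 0.721  0.365 -0.887]
```

View pics/fin1.png

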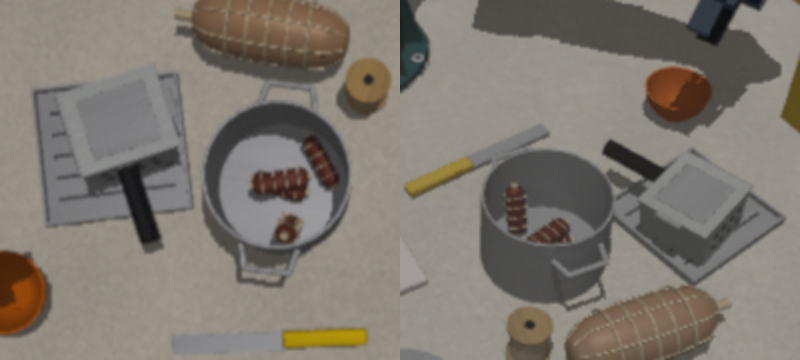

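The left crop shows the pan upright on its tray at (120,130) with the lid shut. The pot shows four salami at (280,182), partly overlapping, (320,160) and (288,228), all well below the rim. The weight drop of about 1 N fits two from the pan. The cover's knob is still at about (700,-260). Next I fetch the cover.

Run:
```python
from h import *
p=np.load('p.npy');s,r=pose()
r1=down(np.radians(-40))
go((500,250,320),r1)
q=s['q']
for X in((500,250,320),(560,0,320),(700,-260,150),(700,-260,-8.7),(560,47,106)):
    q,e=ik(np.array(X),r1,p,q);print(X,q.round(2),round(e,4))
```

```text
shift [-19.1 151.3 -30. ] turn [ 0.764  0.195 -0.475]
(500, 250, 320) [ 0.42  0.01  1.91 -0.    1.22  1.12] 0.0
(560, 0, 320) [-0.04  0.01  1.91 -0.    1.22  0.66] 0.0
(700, -260, 150) [-0.39  0.48  1.65 -0.    1.01  0.31] 0.0
(700, -260, -8.7) [-0.39  0.68  1.68  0.    0.79  0.31] 0.0
(560, 47, 106) [0.04 0.27 2.05 0.   0.82 0.74] 0.0
```

Call:
{"method": "step_arm", "body": {"targets": [{"x": -4, "y": 30, "z": -15, "wx": 0.153, "wy": 0.039, "wz": -0.095}, {"x": -8, "y": 60, "z": -25, "wx": 0.306, "wy": 0.078, "wz": -0.19}, {"x": -12, "y": 90, "z": -30, "wx": 0.458, "wy": 0.117, "wz": -0.285}, {"x": -16, "y": 120, "z": -30, "wx": 0.611, "wy": 0.156, "wz": -0.38}, {"x": -19, "y": 151, "z": -30, "wx": 0.764, "wy": 0.195, "wz": -0.475}], "grip": 0}}

```text
clock: 44.05
eef_pos: [499.4, 249.1, 317.8]
ee_rot: [0.004, 0.907, 0.42, -0.001]
ft_force: [0.8, 0.1, -0.7]
grip_width: 0.996
grip_force: 0.0
```

Run:
```python
from h import *
s,r=pose();print(s['eef_pos']);r1=down(np.radians(-40))
go((600,-5,315),r1);go((700,-260,200),r1)
```

```text
[499.38765768 249.08322888 317.7838197 ]
shift [-128.7  241.1    4.7] turn [ 0.006  0.004 -0.005]
shift [-258.   481.6  121.7] turn [ 0.006  0.004 -0.005]
```

Call:
{"method": "step_arm", "body": {"targets": [{"x": -26, "y": 48, "z": 0, "wx": 0.006, "wy": 0.004, "wz": -0.005}, {"x": -54, "y": 100, "z": 0, "wx": 0.006, "wy": 0.004, "wz": -0.005}, {"x": -82, "y": 152, "z": 0, "wx": 0.006, "wy": 0.004, "wz": -0.005}, {"x": -110, "y": 205, "z": 0, "wx": 0.006, "wy": 0.004, "wz": -0.005}, {"x": -138, "y": 258, "z": 0, "wx": 0.006, "wy": 0.004, "wz": -0.005}]}}

```text
clock: 44.68
eef_pos: [606.1, -24.7, 319.8]
ee_rot: [0.002, 0.907, 0.421, -0.001]
ft_force: [0.4, 0.7, 0.6]
grip_width: 1.0
grip_force: 0.0
```

Call:
{"method": "step_arm", "body": {"targets": [{"x": -28, "y": 52, "z": 10, "wx": 0, "wy": 0, "wz": 0}, {"x": -55, "y": 103, "z": 30, "wx": 0, "wy": 0, "wz": 0}, {"x": -82, "y": 154, "z": 55, "wx": 0, "wy": 0, "wz": 0}, {"x": -108, "y": 202, "z": 80, "wx": 0, "wy": 0, "wz": 0}, {"x": -120, "y": 224, "z": 115, "wx": 0, "wy": 0, "wz": 0}]}}

```text
clock: 45.3
eef_pos: [700.1, -262.1, 205.4]
ee_rot: [0.002, 0.908, 0.42, -0.0]
ft_force: [0.2, 0.8, 0.3]
grip_width: 0.998
grip_force: 0.0
```

Run:
```python
from h import *
s,r=pose();print(s['eef_pos']);r1=down(np.radians(-40))
go((699.5,-260.5,60),r1);go((699.5,-260.5,-9),r1)
im=robot.camera('scene');V=im.max(2);m=np.zeros_like(V);u=project('scene',(700,-262,45)).astype(int);m[u[1]-15:u[1]+20,u[0]-20:u[0]+20]=V[u[1]-15:u[1]+20,u[0]-20:u[0]+20]<50
for c in blobs(m,15):print('knob scene',rect('scene',c,43))
```

```text
[ 700.13053886 -262.11239171  205.39235389]
shift [  1.2  -2.1 145.4] turn [ 0.004  0.003 -0.006]
shift [  1.4  -2.3 214.4] turn [ 0.004  0.003 -0.006]
knob scene [ 699.4 -260.6   40.1   29.7  -27.5]
```

Call:
{"method": "step_arm", "body": {"targets": [{"x": 0.8, "y": -1, "z": 50, "wx": 0.004, "wy": 0.003, "wz": 0}, {"x": 0.8, "y": -1, "z": 100, "wx": 0.004, "wy": 0.003, "wz": 0}, {"x": 0.8, "y": -1, "z": 150, "wx": 0.004, "wy": 0.003, "wz": 0}, {"x": 0.8, "y": -1, "z": 190, "wx": 0.004, "wy": 0.003, "wz": 0}, {"x": 0.8, "y": -1, "z": 206, "wx": 0.004, "wy": 0.003, "wz": 0}]}}

```text
clock: 45.98
eef_pos: [698.1, -258.1, -2.0]
ee_rot: [-0.002, 0.907, 0.421, -0.001]
ft_force: [-0.1, 0.6, -0.3]
grip_width: 1.002
grip_force: 0.0
```

Call:
{"method": "step_arm", "body": {"targets": [{"x": 0, "y": 0, "z": 4, "wx": 0, "wy": 0, "wz": 0}, {"x": 0, "y": 0, "z": 8, "wx": 0, "wy": 0, "wz": 0}, {"x": 0, "y": 0, "z": 8, "wx": 0, "wy": 0, "wz": 0}, {"x": 0, "y": 0, "z": 8, "wx": 0, "wy": 0, "wz": 0}, {"x": 0, "y": 0, "z": 8, "wx": 0, "wy": 0, "wz": 0}]}}

```text
clock: 46.6
eef_pos: [700.9, -258.8, -6.1]
ee_rot: [0.0, 0.907, 0.421, 0.001]
ft_force: [-0.2, 0.5, -1.5]
grip_width: 1.003
grip_force: 0.0
```

Call:
{"method": "step_arm", "body": {"targets": [{"x": 0, "y": 0, "z": 0, "wx": 0, "wy": 0, "wz": 0}, {"x": 0, "y": 0, "z": 0, "wx": 0, "wy": 0, "wz": 0}, {"x": 0, "y": 0, "z": 0, "wx": 0, "wy": 0, "wz": 0}, {"x": 0, "y": 0, "z": 0, "wx": 0, "wy": 0, "wz": 0}, {"x": 0, "y": 0, "z": 0, "wx": 0, "wy": 0, "wz": 0}], "grip": 1}}

```text
clock: 47.22
eef_pos: [700.6, -258.7, -6.7]
ee_rot: [0.0, 0.907, 0.421, 0.0]
ft_force: [0.3, 0.2, -0.5]
grip_width: 0.486
grip_force: 0.0
```

Call:
{"method": "step_arm", "body": {"targets": [{"x": 0, "y": 0, "z": 0, "wx": 0, "wy": 0, "wz": 0}, {"x": 0, "y": 0, "z": 0, "wx": 0, "wy": 0, "wz": 0}, {"x": 0, "y": 0, "z": 0, "wx": 0, "wy": 0, "wz": 0}, {"x": 0, "y": 0, "z": 0, "wx": 0, "wy": 0, "wz": 0}, {"x": 0, "y": 0, "z": 0, "wx": 0, "wy": 0, "wz": 0}]}}

```text
clock: 47.85
eef_pos: [700.7, -258.7, -6.7]
ee_rot: [0.0, 0.907, 0.421, 0.0]
ft_force: [0.7, -0.7, -0.0]
grip_width: 0.361
grip_force: 30.0
```

Run:
```python
from h import *
s,r=pose();print(s['eef_pos'],s['grip_width'],s['ft_force'])
r1=down(np.radians(-40));go(s['eef_pos'],r1)
```

```text
[ 700.65572522 -258.71288187   -6.66913882] 0.3605754587631508 [ 0.72291154 -0.72691258 -0.01396606]
shift [0. 0. 0.] turn [ 0.001 -0.001 -0.003]
```

Call:
{"method": "step_arm", "body": {"targets": [{"x": 0, "y": 0, "z": -10, "wx": 0, "wy": 0, "wz": 0}, {"x": 0, "y": 0, "z": -40, "wx": 0, "wy": 0, "wz": 0}, {"x": 0, "y": 0, "z": -90, "wx": 0, "wy": 0, "wz": 0}, {"x": 0, "y": 0, "z": -145, "wx": 0, "wy": 0, "wz": 0}, {"x": 0, "y": 0, "z": -195, "wx": 0, "wy": 0, "wz": 0}]}}

```text
clock: 48.48
eef_pos: [700.2, -258.6, 190.8]
ee_rot: [0.0, 0.907, 0.421, 0.0]
ft_force: [1.0, -0.8, -3.9]
grip_width: 0.363
grip_force: 30.0
```

Run:
```python
from h import *
s,r=pose();print(s['eef_pos'],s['grip_width'],s['ft_force'])
print(on_plane('top',[[248.5,178]],125).round(1))
# rim circle from the saved crop (top half, 2x)
g=cv2.cvtColor(cv2.imread('pics/fin1.png')[:,:400],cv2.COLOR_BGR2GRAY)
c=cv2.HoughCircles(cv2.GaussianBlur(g,(5,5),0),cv2.HOUGH_GRADIENT,1,30,param1=80,param2=25,minRadius=62,maxRadius=82)
for k in c[0][:4]:
    P=on_plane('top',[k[:2]/2+[110,90]],125)[0];print(k,P.round(1))
r1=down(np.radians(-40));go((561.7,49,185),r1)
```

```text
[ 700.22647303 -258.60220461  190.78350805] 0.36325334522469704 [ 1.03281894 -0.76315612 -3.87688446]
[[558.1  43.4 125. ]]
[276.5 173.5  71.4] [561.1  44.  125. ]
shift [ 145.5 -304.3    5.6] turn [ 0.001 -0.001 -0.003]
```

Call:
{"method": "step_arm", "body": {"targets": [{"x": 15, "y": -31, "z": 0, "wx": 0, "wy": 0, "wz": 0}, {"x": 41, "y": -86, "z": 0, "wx": 0, "wy": 0, "wz": 0}, {"x": 68, "y": -141, "z": 0, "wx": 0, "wy": 0, "wz": 0}, {"x": 95, "y": -197, "z": 0, "wx": 0, "wy": 0, "wz": 0}, {"x": 122, "y": -253, "z": 0, "wx": 0, "wy": 0, "wz": 0}]}}

```text
clock: 49.1
eef_pos: [584.7, -0.6, 188.7]
ee_rot: [0.0, 0.907, 0.421, 0.0]
ft_force: [0.4, 0.7, -2.3]
grip_width: 0.363
grip_force: 30.0
```

Call:
{"method": "step_arm", "body": {"targets": [{"x": 16, "y": -36, "z": 0, "wx": 0, "wy": 0, "wz": 0}, {"x": 23, "y": -50, "z": 0, "wx": 0, "wy": 0, "wz": 0}, {"x": 23, "y": -50, "z": 20, "wx": 0, "wy": 0, "wz": 0}, {"x": 23, "y": -50, "z": 45, "wx": 0, "wy": 0, "wz": 0}, {"x": 23, "y": -50, "z": 55, "wx": 0, "wy": 0, "wz": 0}]}}

```text
clock: 49.72
eef_pos: [561.9, 46.6, 131.0]
ee_rot: [-0.0, 0.907, 0.421, -0.001]
ft_force: [-0.5, 0.7, -3.4]
grip_width: 0.359
grip_force: 30.0
```

Run:
```python
from h import *
s,r=pose();print(s['eef_pos'],s['grip_width'],s['ft_force'])
r1=down(np.radians(-40));go((561.7,48,109.5),r1)
```

```text
[561.91782142  46.56064589 130.98396999] 0.3591406190338643 [-0.4826988   0.69726035 -3.42200607]
shift [ 1.  -1.1 21.5] turn [-0.001  0.001 -0.004]
```

Call:
{"method": "step_arm", "body": {"targets": [{"x": 0.5, "y": -0.5, "z": 7, "wx": 0, "wy": 0, "wz": 0}, {"x": 0.5, "y": -0.5, "z": 14, "wx": 0, "wy": 0, "wz": 0}, {"x": 0.5, "y": -0.5, "z": 19, "wx": 0, "wy": 0, "wz": 0}, {"x": 0.5, "y": -0.5, "z": 21, "wx": 0, "wy": 0, "wz": 0}, {"x": 0.5, "y": -0.5, "z": 21, "wx": 0, "wy": 0, "wz": 0}]}}

```text
clock: 50.35
eef_pos: [562.7, 48.3, 112.4]
ee_rot: [0.0, 0.907, 0.421, 0.0]
ft_force: [0.1, -0.9, -3.3]
grip_width: 0.363
grip_force: 30.0
```

Call:
{"method": "step_arm", "body": {"targets": [{"x": 0, "y": 0, "z": 0.5, "wx": 0, "wy": 0, "wz": 0}, {"x": 0, "y": 0, "z": 1, "wx": 0, "wy": 0, "wz": 0}, {"x": 0, "y": 0, "z": 1.5, "wx": 0, "wy": 0, "wz": 0}, {"x": 0, "y": 0, "z": 1.5, "wx": 0, "wy": 0, "wz": 0}, {"x": 0, "y": 0, "z": 1.5, "wx": 0, "wy": 0, "wz": 0}]}}

```text
clock: 50.98
eef_pos: [562.6, 48.3, 110.8]
ee_rot: [0.0, 0.907, 0.421, 0.0]
ft_force: [0.0, -0.2, -2.5]
grip_width: 0.36
grip_force: 30.0
```

Still free, as expected (the seat should be at about 108.3). Continuing down.

Call:
{"method": "step_arm", "body": {"targets": [{"x": 0, "y": 0, "z": 0.7, "wx": 0, "wy": 0, "wz": 0}, {"x": 0, "y": 0, "z": 1.4, "wx": 0, "wy": 0, "wz": 0}, {"x": 0, "y": 0, "z": 2.2, "wx": 0, "wy": 0, "wz": 0}, {"x": 0, "y": 0, "z": 2.2, "wx": 0, "wy": 0, "wz": 0}, {"x": 0, "y": 0, "z": 2.2, "wx": 0, "wy": 0, "wz": 0}]}}

```text
clock: 51.6
eef_pos: [562.6, 48.3, 108.6]
ee_rot: [0.0, 0.907, 0.421, 0.0]
ft_force: [0.2, 0.9, -4.0]
grip_width: 0.363
grip_force: 30.0
```

Call:
{"method": "step_arm", "body": {"targets": [{"x": 0, "y": 0, "z": 0, "wx": 0, "wy": 0, "wz": 0}, {"x": 0, "y": 0, "z": 0.4, "wx": 0, "wy": 0, "wz": 0}, {"x": 0, "y": 0, "z": 0.8, "wx": 0, "wy": 0, "wz": 0}, {"x": 0, "y": 0, "z": 0.8, "wx": 0, "wy": 0, "wz": 0}, {"x": 0, "y": 0, "z": 0.8, "wx": 0, "wy": 0, "wz": 0}]}}

```text
clock: 52.22
eef_pos: [562.7, 48.3, 108.2]
ee_rot: [0.0, 0.907, 0.421, 0.0]
ft_force: [-3.8, -0.1, 4.6]
grip_width: 0.357
grip_force: 30.0
```

Contact came at 108.2, exactly the seated height. Releasing and retreating.

Call:
{"method": "step_arm", "body": {"targets": [{"x": 0, "y": 0, "z": 0, "wx": 0, "wy": 0, "wz": 0}, {"x": 0, "y": 0, "z": 0, "wx": 0, "wy": 0, "wz": 0}, {"x": 0, "y": 0, "z": 0, "wx": 0, "wy": 0, "wz": 0}, {"x": 0, "y": 0, "z": 0, "wx": 0, "wy": 0, "wz": 0}, {"x": 0, "y": 0, "z": 0, "wx": 0, "wy": 0, "wz": 0}], "grip": 0}}

```text
clock: 52.85
eef_pos: [562.6, 48.3, 107.7]
ee_rot: [0.0, 0.907, 0.421, 0.0]
ft_force: [-0.7, 0.3, -0.8]
grip_width: 0.878
grip_force: 0.0
```

Call:
{"method": "step_arm", "body": {"targets": [{"x": 0, "y": 0, "z": 0, "wx": 0, "wy": 0, "wz": 0}, {"x": 0, "y": 0, "z": -30, "wx": 0, "wy": 0, "wz": 0}, {"x": 0, "y": 0, "z": -90, "wx": 0, "wy": 0, "wz": 0}, {"x": 0, "y": 0, "z": -150, "wx": 0, "wy": 0, "wz": 0}, {"x": 0, "y": 0, "z": -210, "wx": 0, "wy": 0, "wz": 0}]}}

```text
clock: 53.48
eef_pos: [562.1, 48.3, 319.8]
ee_rot: [0.0, 0.907, 0.421, 0.0]
ft_force: [0.7, 0.2, -0.4]
grip_width: 1.0
grip_force: 0.0
```

Call:
{"method": "step_arm", "body": {"targets": [{"x": -40, "y": 40, "z": 0, "wx": 0, "wy": 0, "wz": 0}, {"x": -80, "y": 80, "z": 0, "wx": 0, "wy": 0, "wz": 0}, {"x": -120, "y": 120, "z": 0, "wx": 0, "wy": 0, "wz": 0}, {"x": -160, "y": 160, "z": 0, "wx": 0, "wy": 0, "wz": 0}, {"x": -180, "y": 180, "z": 0, "wx": 0, "wy": 0, "wz": 0}]}}

```text
clock: 54.1
eef_pos: [583.5, -208.0, 317.6]
ee_rot: [0.0, 0.907, 0.42, 0.0]
ft_force: [-0.3, 1.0, 0.1]
grip_width: 0.998
grip_force: 0.0
```

Run:
```python
from h import *
s,r=pose();print(s['eef_pos'],s['grip_width'],s['ft_force'],s['clock'])
o=[];P=[]
for n in('top','scene'):
    im=robot.camera(n);cv2.imwrite(f'pics/end_{n}.png',im[:,:,::-1])
    p=robot.camera_params(n);P.append(p['mtx']@np.c_[p['R'],p['t']])
    u=project(n,(560,47,156)).astype(int);V=im.max(2);m=np.zeros_like(V);m[u[1]-14:u[1]+14,u[0]-16:u[0]+16]=V[u[1]-14:u[1]+14,u[0]-16:u[0]+16]<50
    M=cv2.moments(m,True);o.append(np.array([M['m10']/M['m00'],M['m01']/M['m00']]))
    b0=cv2.imread(f'pics/{n}0.png');b0=cv2.resize(b0,(560,420),interpolation=cv2.INTER_AREA)
    d=cv2.absdiff(b0,im[:,:,::-1]).max(2)
    u=project(n,(560,47,129)).astype(int);reg=d[u[1]-35:u[1]+45,u[0]-50:u[0]+50];print(n,'pot region mean diff',reg.mean().round(1),(reg>40).sum())
X=cv2.triangulatePoints(P[0],P[1],o[0],o[1])[:,0];print('knob',(X[:3]/X[3]).round(1))
```

```text
[ 583.54391764 -207.95029343  317.5917216 ] 0.9982865194384691 [-0.31246124  0.95606265  0.05881115] 54.1
top pot region mean diff 53.5 6633
scene pot region mean diff 9.9 893
knob [560.9  47.1 153.9]
```

The knob is back at (561,47,154), against (560,48,154) seated at the start, so the cover is seated and level.

```bash
python3 -c "
from rig import robot
print(robot.finish_job())"
```

```text
the job is handed in; nothing more can be done
None
```

I handed the job in at 54 s: both board salami and the pan's contents (about two, judged by the weight drop) are in the pot. The pan is back upright on its tray with the lid shut, and the cover is seated on the pot at its original height. The hams, twine, knife and bowl were not disturbed as far as I saw. I had used up my 14 pictures, so the final state was checked by measurement only.

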